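# Draw a spring balance to the index and hold it

### The arm

A 7-joint arm with a two-finger parallel gripper is mounted at the origin on the work surface. World frame = base frame: x ahead of the robot, y to its left, z up, the work surface at z = 0. Lengths are in mm, angles in rad, forces in N, time in s.
With the tool pointing down it reaches from about 400 to 925 mm from the base axis. Payload 5.6 kg.
Tool frame: the origin (TCP) lies at the very end of the fingers, on their centre line; the grasp point (between the pads) lies 19 mm behind it; z points along the fingers, y is the direction in which the jaws open and shut (so a half turn about z gives the same grasp; the last joint's range is limited). The gripper opens to 85 mm and grips with 20 to 120 N. Pads are 22 mm wide; open, the fingers measure 114 mm over their backs; the gripper's body (76 mm by 85 mm) begins 54 mm behind the grasp point. The pads swing forward as they close: fully open they stand 13 mm farther back than shut.
Start: joints at [-1.203, 0.468, -0.012, 1.603, 0.006, 1.071, -0.056], TCP at [259.613, 595.911, 231.29] pointing down, gripper open.
Joint ranges: [-2.53, 2.53], [-0.31, 2.02], [-1.57, 1.55], [0.28, 2.44], [-1.29, 4.43], [0.15, 1.84], [-2.92, 2.92]. Speed limits (rad/s): [2.57, 2.57, 3.14, 3.14, 3.14, 3.14, 3.14].

### API

Orientations are given as a unit quaternion [x, y, z, w].
In Python, from cell import r gives the robot as it stands.
- The arm moves only by the tool jog_arm, never from a script. Its arguments are lists of equal length, an entry for each row: "claw": the opening, from 0 (shut) to 1 (fully open); "delta_pos": the shift along the tool's x, y, z in units of 30 mm (1.0 is 30 mm), a list of three; "rotation": the turn, a rotation vector about the tool's x, y, z in units of 6 degrees (1.0 is 6 degrees), a list of three. A call has 1 to 8 rows; each row shifts and turns the pose as measured when the row begins, along the tool's axes as they then stand; what a row does not reach is not made up. A row lasts 1/8 s, in which the tool goes at most 62.5 mm and 10.7 degrees, less where a joint would pass 70% of its speed; a pose out of reach is approached as far as the arm can. A call is refused whole if a number of a shift passes 1 or a number of a turn 1, either way. A call with a gripper value outside its range is refused whole. The fingers move at their own pace and stop on an object; "newtons" is the grip in N (left out, the last holds). Time passes only in rows, so rows that do not move let the fingers close. It gives the time, the measured TCP pose, the force and the opening at its end, in the units of the state.
- r.sense(): the state, without advancing time (a new reading comes with each control period).
- r.read_camera(name): name is "side" or "top" or "wrist"; returns the picture (420x560x3 uint8, red, green, blue); there is no depth.
- r.camera_model(name): a dict with "fx", "fy", "cx", "cy" (pixels), "k1" (the pictures are not rectified: a ray, as slopes to the right and down, at radius r is drawn at 1 + k1 r^2 times it, then the intrinsics apply), "rvec" (rotation vector, rad) and "tvec" (3), from world to camera coordinates, as OpenCV has them. Camera axes: x right, y down, z forward; pixel columns grow to the right and rows downward; lengths in mm; the calibration is good to about 2 mm. A picture is of the moment at which its call begins: read the wrist's pose just before it. camera_model takes no time and is no camera call; for the wrist camera it gives the pose at the moment of the call.
- r.finish_job(): hands the job in, once; it reports no verdict.
The state is a dict: "time_s": time; "joint_positions": joint angles; "joint_vel": joint speeds; "joint_torque": joint torques, N m; "tcp_pos": TCP position; "tcp_rot": TCP orientation; "wrist_force": force on the tool from outside, world axes, zero at the start; "torque": the same for the moment, N m; "finger_gap": finger opening in mm.
Only numpy, scipy, OpenCV 4.12 (cv2) and the standard library are available. Lean on these libraries where they do the work, as an engineer would, in place of code of your own. Each camera call takes 0.05 s, during which the arm holds its last target.

### The job

On the scale maker's test bench, take the steel rod with the straight cylindrical wooden handle out of the tool stand and stand it upright, fully down, in the socket on top of the spring-loaded carriage. Then pull the carriage by this rod, away from the spring tube, until the carriage's pointer is level with the blade of the index clamp, and keep it there: finish while still gripping the rod and holding the carriage at the mark. Leave the ball-handled awl, the tin and the wooden block where they are.

Things in the scene. Friction and masses are not known exactly. Their poses are not given: they have to be found in the camera images.
- pull_rod: Loose pull rod, upright at the start in a hole of the stand: straight steel shank 14 mm diameter, 70 mm long, slightly chamfered flat foot; above it a straight cylindrical pale wooden handle 24 mm diameter, 60 mm long. About 0.13 kg. Origin at the centre of the foot, z along the rod: handle from z = 70 to 130 mm.
- rod_foot (a point): Centre of the pull rod's foot (same point as the rod's origin).
- carriage: Dark steel carriage, block 50 x 50 x 55 mm high; origin at the centre of its underside, 22 mm above the table, z up. In its top, on the origin's axis, a vertical socket 18 mm diameter, 45 mm deep, chamfered mouth. Slides only along its own x: +x points to the spring tube; drawn out along -x (roughly to the robot), at most 110 mm. A spring pulls it home: 3 N at home plus 110 N/m. Starts at home.
- socket_floor (a point): Centre of the socket's flat floor in the carriage (10 mm above the carriage's origin); the rod's foot rests here when fully down.
- pointer_tip (a point): Outer end of the thin steel pointer (4 mm thick along x) on the carriage's -y side, 46 mm from the socket's axis and in line with it, 76 mm above the table.
- index: Fixed steel index clamp on the board beside the track, 24 mm long, origin at the centre of its underside 20 mm above the table, axes parallel to the carriage's (x along the track). Its upright blade, 4 mm thick along x, 58 mm tall, stands at x = 0: the mark, 35 to 75 mm along the track from the pointer's home. The pointer passes it with about 3 mm to spare.
- index_tip (a point): Top of the index blade on the side towards the pointer, 76 mm above the table.
- jig: Fixed test bench: wooden board 320 x 150 x 20 mm carrying the carriage, the index clamp and at its +x end an aluminium spring tube, 42 mm diameter (48 at its ends), axis 52 mm above the table. Axes as the carriage's. Origin on the table, 20 mm nearer the robot than the board's middle; carriage home at x = 20 mm, y = 0, tube from x = 75 to 170 mm.
- stand: Fixed wooden tool stand, block 60 x 160 x 50 mm high, origin at the centre of its underside. Two round holes of 18 mm diameter, 40 mm deep, at y = -50 and +50 mm, hold the pull rod and the awl, which may change places; the feet stand 10 mm above the table.
- awl: Loose bystander in the other hole of the stand: 14 mm steel shank 60 mm long with a pale wooden ball of 38 mm diameter on top, its top 93 mm above its origin (the foot). Leave it.
- tin: Loose bystander: round steel tin, 88 mm diameter, 48 mm high, origin at the centre of its underside. Leave it.
- block: Loose bystander: wooden block 60 x 50 x 45 mm high, origin at the centre of its underside. Leave it.
Things that resemble listed ones, but are neither listed nor needed, are in the scene too. What is shaped like the pull_rod but blue is not meant.

How it is judged:
By the outcome, as a careful person would: the job done as asked, in the order asked, and still so for the second after the job is handed in, while the arm keeps its last pose, push and grip.
It also fails if it takes over 51 s, if anything falls off the work surface, if the arm or the gripper's body presses on something with over 40 N, if the wrist force passes 120 N, or if a joint passes its speed limit or range.

## Working session

There is one attempt and no reset: what is moved stays moved. The work goes in short steps, Python scripts to look and compute and a tool call to move; the robot and the scene stay as the last step left them, time stands still between calls to the robot, and variables do not carry over. Pictures are saved under pics/ and viewed, and the job is handed in when it is done.

Besides the shell and the picture viewer there is one more tool, called by a JSON object that holds its "op" and its "data", one argument or row to a line. jog_arm: Moves the arm, as the interface text tells. Its arguments: {"type":"object","properties":{"claw":{"type":"array","items":{"type":"number"}},"delta_pos":{"type":"array","items":{"type":"array","items":{"type":"number"}}},"rotation":{"type":"array","items":{"type":"array","items":{"type":"number"}}},"newtons":{"type":"number"}},"required":["claw","delta_pos","rotation"]}

```bash
ls; mkdir -p pics; python3 - <<'E'
from cell import r
import cv2
print(r.sense())
for n in ("side","top"):
    im=r.read_camera(n); cv2.imwrite(f"pics/{n}0.png",im[:,:,::-1]); print(n,r.camera_model(n))
E
```

```text
pics
{'time_s': 0.0, 'joint_positions': array([-1.20296076,  0.46836005, -0.01155671,  1.60365439,  0.00600826,
        1.07136911, -0.05630203]), 'joint_vel': array([-0.00258031, -0.00065716, -0.00082541,  0.00013003,  0.00053766,
        0.0001907 ,  0.00064098]), 'joint_torque': array([-4.38050702e-04, -5.32381797e+01,  2.11049546e-02, -2.51301849e+01,
        1.14652282e-02,  8.02255439e-03, -4.23151008e-06]), 'tcp_pos': array([259.46076679, 595.35714053, 230.33667793]), 'tcp_rot': array([ 2.04026536e-01,  9.78964964e-01, -8.72412093e-04, -1.04592824e-04]), 'wrist_force': array([ 0.36736544,  1.08437793, -0.90653528]), 'torque': array([ 0.01359863, -0.09900101, -0.02710894]), 'finger_gap': 85.28417759692819}
side {'fx': 501.52247897037887, 'fy': 501.52247897037887, 'cx': 279.61623296621406, 'cy': 207.19330126716946, 'k1': 0.025249898585703832, 'rvec': array([ 0.15919976, -2.78304831,  1.31561461]), 'tvec': array([ 607.10605814,  117.66772518, 1258.1966663 ])}
top {'fx': 479.4009106639814, 'fy': 479.4009106639814, 'cx': 283.4824630467316, 'cy': 211.02146745874575, 'k1': -0.09121482834833844, 'rvec': array([ 2.10108778, -2.16507837,  0.16005308]), 'tvec': array([  17.85383033,  589.14475574, 1238.91791118])}
```

View pics/side0.png

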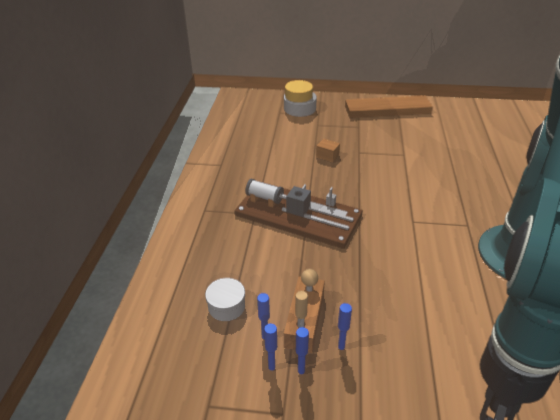

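View pics/top0.png

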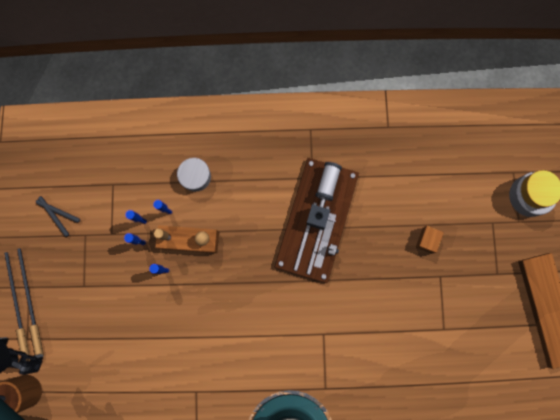

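The rod candidates are five. Four are blue: top (160,207), (133,216), (132,239) and (157,269). One is pale wood in the stand: top (158,233), side (301,300). The ball awl is at top (202,239), and the pale cylinder fits the description. I'll enlarge to confirm.

```bash
python3 - <<'E'
import cv2
s=cv2.imread("pics/side0.png");t=cv2.imread("pics/top0.png")
cv2.imwrite("pics/s_st.png",cv2.resize(s[255:385,230:370],None,fx=4.5,fy=4.5,interpolation=cv2.INTER_CUBIC))
cv2.imwrite("pics/t_st.png",cv2.resize(t[190:290,110:230],None,fx=6,fy=6,interpolation=cv2.INTER_CUBIC))
cv2.imwrite("pics/s_j.png",cv2.resize(s[170:250,225:370],None,fx=5,fy=5,interpolation=cv2.INTER_CUBIC))
cv2.imwrite("pics/t_j.png",cv2.resize(t[150:290,265:365],None,fx=4,fy=4,interpolation=cv2.INTER_CUBIC))
E
```

```text
(no output)
```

View pics/s_st.png

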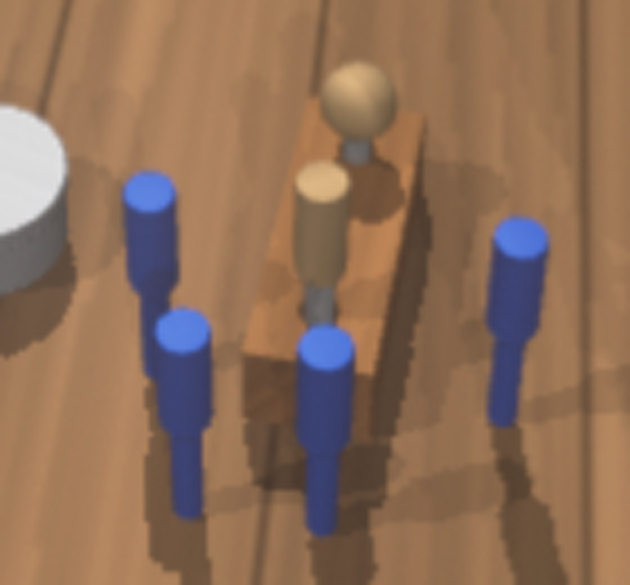

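View pics/t_st.png

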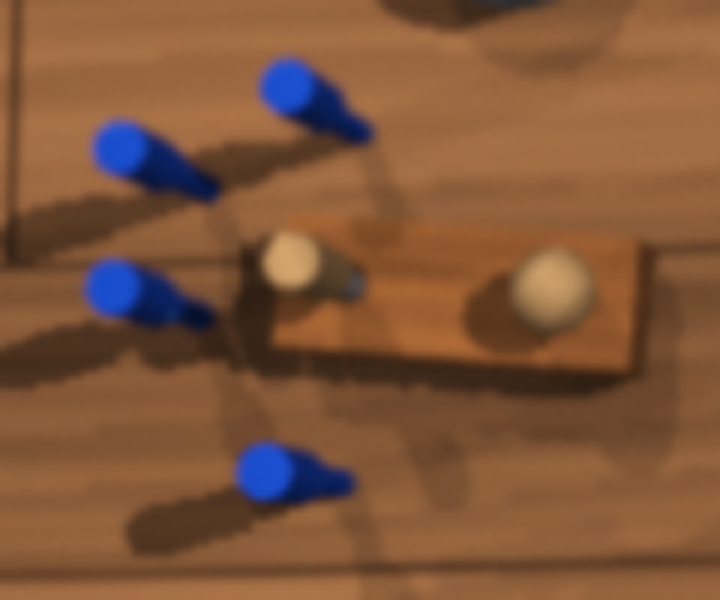

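View pics/s_j.png

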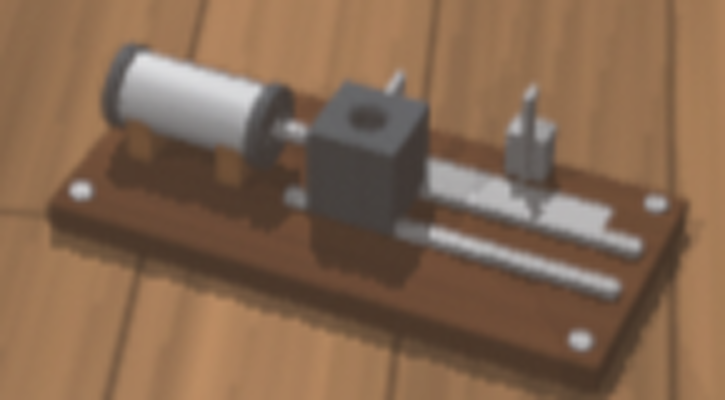

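View pics/t_j.png

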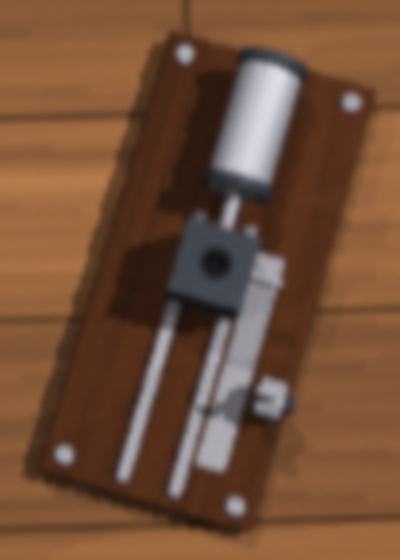

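The crop confirms that the pale straight cylinder, nearest the blue ring, is the pull_rod. The ball is the awl. Now I'll triangulate.

```bash
cat > h.py <<'E'
import numpy as np,cv2
from cell import r
from scipy.spatial.transform import Rotation as R
from scipy.optimize import least_squares
def ray(n,p,m=None):
    m=m or r.camera_model(n)
    d=np.array([(p[0]-m['cx'])/m['fx'],(p[1]-m['cy'])/m['fy']]);s=d.copy()
    for _ in range(30): s=d/(1+m['k1']*(s@s))
    Q=cv2.Rodrigues(np.array(m['rvec'],float))[0];t=np.array(m['tvec'],float).ravel()
    return -Q.T@t, Q.T@np.array([s[0],s[1],1])
def plane(n,p,z,m=None):
    c,d=ray(n,p,m); return c+d*(z-c[2])/d[2]
def tri(ps):  # list of (name,pix)
    A=np.zeros((3,3));b=np.zeros(3);L=[]
    for n,p in ps:
        c,d=ray(n,p);d/=np.linalg.norm(d);P=np.eye(3)-np.outer(d,d);A+=P;b+=P@c;L.append((P,c))
    x=np.linalg.solve(A,b);return x,[round(float(np.linalg.norm(P@(x-c))),1) for P,c in L]
def proj(n,X,m=None):
    m=m or r.camera_model(n)
    Q=cv2.Rodrigues(np.array(m['rvec'],float))[0];t=np.array(m['tvec'],float).ravel()
    c=Q@np.array(X,float)+t;s=c[:2]/c[2];s=s*(1+m['k1']*(s@s));return np.array([m['fx']*s[0]+m['cx'],m['fy']*s[1]+m['cy']])
def crop(o,s,p): return (o[0]+(p[0]+.5)/s-.5,o[1]+(p[1]+.5)/s-.5)
E
python3 - <<'E'
from h import *
np.set_printoptions(precision=1,suppress=True)
S=lambda u,v:("side",crop((230,255),4.5,(u,v)));T=lambda u,v:("top",crop((110,190),6,(u,v)))
SJ=lambda u,v:("side",crop((225,170),5,(u,v)));TJ=lambda u,v:("top",crop((265,150),4,(u,v)))
for k,s,t in [("rodtop140",S(322,182),T(291,260)),("blueA",S(150,191),T(288,86)),("blueB",S(183,330),T(120,149)),("blueC",S(326,348),T(113,288)),("blueD",S(521,238),T(266,471)),("awl84",S(358,100),T(553,290))]:
    print(k,*tri([s,t]))
for k,z,s,t in [("rod",140,S(322,182),T(291,260)),("A",130,S(150,191),T(288,86)),("B",130,S(183,330),T(120,149)),("C",130,S(326,348),T(113,288)),("D",130,S(521,238),T(266,471)),
 ("sock",77,SJ(370,118),TJ(216,263)),("ind",76,SJ(533,88),TJ(265,400)),("scr1",20,SJ(80,190),TJ(185,54)),("scr2",20,SJ(655,203),TJ(236,506)),("scr3",20,SJ(580,340),TJ(65,455))]:
    print(k,plane(*s,z)[:2],plane(*t,z)[:2])
print("scr4",plane(*TJ(352,101),20)[:2])
print("stand corners z50",[plane(*T(*p),50)[:2] for p in [(285,215),(640,243),(632,370),(272,345)]])
print(r.camera_model("wrist"))
E
```

```text
rodtop140 [529.6 313.7 139.3] [0.7, 0.7]
blueA [604.9 318.7 129.5] [0.5, 0.5]
blueB [580.3 390.7 129.6] [0.8, 0.8]
blueC [521.1 392.6 129.1] [0.6, 0.6]
blueD [442.9 326.3 128.9] [0.6, 0.6]
awl84 [519.9 213.8  84.9] [0.6, 0.6]
rod [530.3 314.2] [528.9 313.6]
A [605.3 319. ] [604.2 318.5]
B [581.1 390.9] [579.5 390.5]
C [521.7 393.2] [520.4 392.3]
D [443.5 327.1] [442.2 326.1]
sock [570.6 -89.7] [570.2 -91.6]
ind [ 485.6 -126.7] [ 479.8 -119.8]
scr1 [729.  -81.7] [726.6 -79.8]
scr2 [ 415.4 -104.3] [ 413.5 -102.2]
scr3 [453.1  10. ] [451.1  11.6]
scr4 [ 689.5 -194.4]
stand corners z50 [array([560.3, 341.3]), array([543. , 181.1]), array([486.6, 185.1]), array([502. , 346.5])]
{'fx': 316.3461627854149, 'fy': 316.3461627854149, 'cx': 276.25330548345204, 'cy': 209.61085407686122, 'k1': -0.006893253520593091, 'rvec': array([-2.4, -1.6, -0.2]), 'tvec': array([-649.5,  -39.8,  380.6])}
```

```bash
cat >> h.py <<'E'
def plan(pos,jaw,n):
    """rows to go to pos with tool down, jaw(y) axis at angle jaw deg"""
    s=r.sense();p0=np.array(s['tcp_pos']);q0=R.from_quat(s['tcp_rot'])
    a=np.deg2rad(jaw);y=np.array([np.cos(a),np.sin(a),0]);z=np.array([0,0,-1.]);x=np.cross(y,z)
    c=[R.from_matrix(np.c_[x,y,z]),R.from_matrix(np.c_[-x,-y,z])]
    q1=min(c,key=lambda q:(q0.inv()*q).magnitude())
    w=(q0.inv()*q1).as_rotvec();pr=np.array(pos,float)-p0
    print("t",s['time_s'],"tcp",p0.round(1),"jaw",np.rad2deg(np.arctan2(*q0.as_matrix()[[1,0],1])).round(2),"tilt",q0.as_matrix()[:2,2].round(4),"F",np.round(s['wrist_force'],1),"M",np.round(s['torque'],2),"gap",round(s['finger_gap'],1))
    print("rot/row",(np.rad2deg(w)/6/n).round(3))
    for i in range(n):
        q=q0*R.from_rotvec(w*i/n); print((q.inv().apply(pr/n)/30).round(2).tolist())
E
python3 -c "
from h import *
plan([529.6,313.8,230],30,14)"
```

```text
t 0.1 tcp [259.4 595.4 230.4] jaw 66.46 tilt [-0.0005 -0.0015] F [0.8 0.5 0.2] M [-0.08  0.01 -0.  ] gap 85.3
rot/row [-0.001  0.     0.434]
[-0.86, -0.36, 0.0]
[-0.87, -0.32, 0.0]
[-0.89, -0.28, 0.0]
[-0.9, -0.24, 0.0]
[-0.91, -0.2, 0.0]
[-0.92, -0.16, 0.0]
[-0.92, -0.11, 0.0]
[-0.93, -0.07, 0.0]
[-0.93, -0.03, 0.0]
[-0.93, 0.01, 0.0]
[-0.93, 0.06, 0.0]
[-0.92, 0.1, 0.0]
[-0.92, 0.14, 0.0]
[-0.91, 0.18, 0.0]
```

{"op": "jog_arm", "data": {
  "claw": [0.65,0.65,0.65,0.65,0.65,0.65,0.65,0.65],
  "delta_pos": [
    [-0.86,-0.36,0],
    [-0.87,-0.32,0],
    [-0.89,-0.28,0],
    [-0.9,-0.24,0],
    [-0.91,-0.2,0],
    [-0.92,-0.16,0],
    [-0.92,-0.11,0],
    [-0.93,-0.07,0]
  ],
  "rotation": [
    [0,0,0.43],
    [0,0,0.43],
    [0,0,0.43],
    [0,0,0.43],
    [0,0,0.43],
    [0,0,0.43],
    [0,0,0.43],
    [0,0,0.43]
  ]
}}

```text
time_s: 1.1
tcp_pos: [423.1, 420.3, 230.2]
tcp_rot: [0.388, 0.922, -0.001, 0.0]
wrist_force: [0.5, -0.1, 0.4]
finger_gap: 55.3
```

```bash
python3 -c "
from h import *
plan([529.6,313.8,230],30,7)"
```

```text
t 1.1 tcp [423.1 420.3 230.2] jaw 44.35 tilt [-0.0002 -0.003 ] F [ 0.5 -0.1  0.4] M [ 0.03  0.02 -0.  ] gap 55.3
rot/row [-0.003  0.003  0.342]
[-0.72, 0.01, 0.0]
[-0.72, 0.03, 0.0]
[-0.71, 0.06, 0.0]
[-0.71, 0.08, 0.0]
[-0.71, 0.11, 0.0]
[-0.7, 0.14, 0.0]
[-0.7, 0.16, 0.0]
```

{"op": "jog_arm", "data": {
  "claw": [0.65,0.65,0.65,0.65,0.65,0.65,0.65,0.65],
  "delta_pos": [
    [-0.72,0.01,0],
    [-0.72,0.03,0],
    [-0.71,0.06,0],
    [-0.71,0.08,0],
    [-0.71,0.11,0],
    [-0.7,0.14,0],
    [-0.7,0.16,0],
    [0,0,0]
  ],
  "rotation": [
    [0,0,0.34],
    [0,0,0.34],
    [0,0,0.34],
    [0,0,0.34],
    [0,0,0.34],
    [0,0,0.34],
    [0,0,0.34],
    [0,0,0]
  ]
}}

```text
time_s: 2.1
tcp_pos: [537.7, 303.7, 230.3]
tcp_rot: [0.509, 0.861, -0.001, 0.001]
wrist_force: [0.1, 0.1, 0.2]
finger_gap: 55.6
```

```bash
python3 -c "
from h import *
m=r.camera_model('wrist');im=r.read_camera('wrist');cv2.imwrite('pics/w1.png',im[:,:,::-1])
print(m, proj('wrist',[529.6,313.8,140],m))
plan([529.6,313.8,90],30,6)"
```

```text
{'fx': 316.3461627854149, 'fy': 316.3461627854149, 'cx': 276.25330548345204, 'cy': 209.61085407686122, 'k1': -0.006893253520593091, 'rvec': array([-2.7461804 , -0.70793493, -0.10913269]), 'tvec': array([-617.19043879,  -34.10494381,  382.08569102])} [273.44159316 198.41995493]
t 2.15 tcp [536.7 305.  230.2] jaw 28.99 tilt [-0.0004 -0.0028] F [ 0.1 -0.   0.8] M [ 0.01  0.03 -0.03] gap 55.4
rot/row [-0.003  0.004 -0.028]
[0.06, -0.01, 0.78]
[0.06, -0.01, 0.78]
[0.06, -0.01, 0.78]
[0.06, -0.01, 0.78]
[0.06, -0.01, 0.78]
[0.06, -0.01, 0.78]
```

View pics/w1.png

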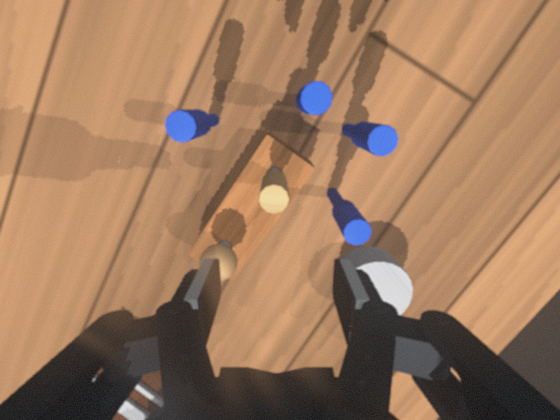

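The wrist picture shows the rod top at (274,199), against a prediction of (273,198). The rod position is confirmed, so I'll align and descend.

{"op": "jog_arm", "data": {
  "claw": [0.65,0.65,0.65,0.65],
  "delta_pos": [
    [0.2,-0.03,0.3],
    [0.17,-0.03,0.3],
    [0,0,0],
    [0,0,0]
  ],
  "rotation": [
    [0,0,-0.08],
    [0,0,-0.08],
    [0,0,0],
    [0,0,0]
  ]
}}

```text
time_s: 2.65
tcp_pos: [526.3, 317.6, 210.1]
tcp_rot: [0.497, 0.868, -0.002, -0.001]
wrist_force: [-0.4, -0.9, 0.6]
finger_gap: 55.7
```

```bash
python3 -c "
from h import *
plan([529.6,313.8,90],30,6)"
```

```text
t 2.65 tcp [526.3 317.6 210.1] jaw 30.36 tilt [-0.003 -0.002] F [-0.4 -0.9  0.6] M [-0.04 -0.02 -0.02] gap 55.7
rot/row [-0.006  0.     0.01 ]
[-0.03, 0.01, 0.67]
[-0.03, 0.01, 0.67]
[-0.03, 0.01, 0.67]
[-0.03, 0.01, 0.67]
[-0.03, 0.01, 0.67]
[-0.03, 0.01, 0.67]
```

{"op": "jog_arm", "data": {
  "claw": [0.65,0.65,0.65,0.65,0.65,0.65,0.65],
  "delta_pos": [
    [-0.1,0.02,0.5],
    [-0.05,0.01,0.6],
    [0,0,0.6],
    [0,0,0.6],
    [0,0,0.6],
    [0,0,0.4],
    [0,0,0]
  ],
  "rotation": [
    [0,0,0],
    [0,0,0],
    [0,0,0],
    [0,0,0],
    [0,0,0],
    [0,0,0],
    [0,0,0]
  ]
}}

```text
time_s: 3.52
tcp_pos: [528.5, 312.8, 102.4]
tcp_rot: [0.498, 0.867, -0.003, -0.001]
wrist_force: [1.3, 0.4, 0.3]
finger_gap: 55.7
```

```bash
python3 -c "
from h import *
plan([529.6,313.8,91],30,1)"
```

```text
t 3.525 tcp [528.5 312.8 102.4] jaw 30.33 tilt [-0.0053 -0.004 ] F [1.3 0.4 0.3] M [ 0.02 -0.   -0.02] gap 55.7
rot/row [-0.063  0.008  0.055]
[0.01, 0.05, 0.38]
```

{"op": "jog_arm", "data": {
  "claw": [0.65,0.65,0.2,0.2,0.2,0.2,0.2],
  "delta_pos": [
    [0.01,0.04,0.38],
    [0,0,0.02],
    [0,0,0],
    [0,0,0],
    [0,0,0],
    [0,0,0],
    [0,0,0]
  ],
  "rotation": [
    [-0.05,0,0.05],
    [0,0,0],
    [0,0,0],
    [0,0,0],
    [0,0,0],
    [0,0,0],
    [0,0,0]
  ],
  "newtons": 70
}}

```text
time_s: 4.4
tcp_pos: [530.3, 314.4, 91.4]
tcp_rot: [0.5, 0.866, 0.001, 0.001]
wrist_force: [-0.2, 1.1, 0.1]
finger_gap: 22.9
```

```bash
python3 -c "
from h import *
plan([529.6,313.8,91],30,1)"
```

```text
t 4.4 tcp [530.3 314.4  91.4] jaw 30.02 tilt [0.0021 0.0007] F [-0.2  1.1  0.1] M [ 0.03  0.01 -0.01] gap 22.9
rot/row [0.021 0.004 0.003]
[-0.0, -0.03, 0.01]
```

{"op": "jog_arm", "data": {
  "claw": [0,0,0,0,0,0,0,0],
  "delta_pos": [
    [0,0,0],
    [0,0,-0.4],
    [0,0,-0.6],
    [0,0,-0.7],
    [0,0,-0.7],
    [0,0,-0.7],
    [0,0,-0.7],
    [0,0,-0.5]
  ],
  "rotation": [
    [0,0,0],
    [0,0,0],
    [0,0,0],
    [0,0,0],
    [0,0,0],
    [0,0,0],
    [0,0,0],
    [0,0,0]
  ]
}}

```text
time_s: 5.4
tcp_pos: [530.7, 314.3, 231.7]
tcp_rot: [0.5, 0.866, 0.003, 0.002]
wrist_force: [0.3, 0.3, -0.9]
finger_gap: 22.8
```

```bash
python3 -c "
from h import *
im=r.read_camera('side');cv2.imwrite('pics/s2.png',im[:,:,::-1])
plan([569,-80,215],-18.4,18)"
```

```text
t 5.45 tcp [531.7 314.9 233.7] jaw 29.98 tilt [0.0086 0.0055] F [ 0.3 -0.9  0.5] M [-0.03 -0.06  0.02] gap 22.4
rot/row [ 0.005 -0.003  0.448]
[-0.67, -0.31, 0.03]
[-0.68, -0.27, 0.03]
[-0.69, -0.24, 0.03]
[-0.7, -0.21, 0.03]
[-0.71, -0.18, 0.03]
[-0.72, -0.14, 0.03]
[-0.73, -0.11, 0.03]
[-0.73, -0.07, 0.03]
[-0.73, -0.04, 0.03]
[-0.73, -0.01, 0.03]
[-0.73, 0.03, 0.03]
[-0.73, 0.06, 0.03]
[-0.73, 0.1, 0.03]
[-0.72, 0.13, 0.03]
[-0.72, 0.17, 0.03]
[-0.71, 0.2, 0.03]
[-0.7, 0.23, 0.03]
[-0.69, 0.26, 0.03]
```

View pics/s2.png

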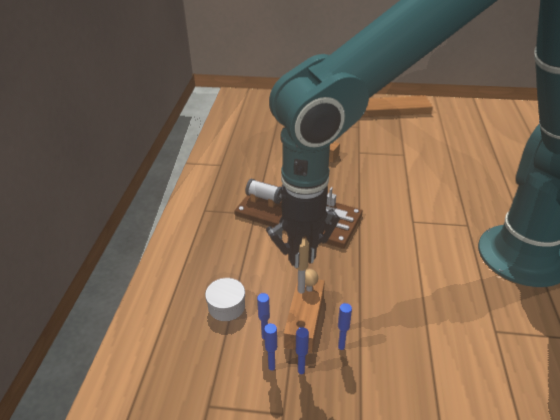

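The rod is out of its hole, hanging upright in the gripper at (303,275). The blue rods, awl and tin are undisturbed. I'll move to the bench.

{"op": "jog_arm", "data": {
  "claw": [0,0,0,0,0,0,0,0],
  "delta_pos": [
    [-0.67,-0.31,0.03],
    [-0.68,-0.27,0.03],
    [-0.69,-0.24,0.03],
    [-0.7,-0.21,0.03],
    [-0.71,-0.18,0.03],
    [-0.72,-0.14,0.03],
    [-0.73,-0.11,0.03],
    [-0.73,-0.07,0.03]
  ],
  "rotation": [
    [0.02,0,0.45],
    [0.02,0,0.45],
    [0.02,0,0.45],
    [0,0,0.45],
    [0,0,0.45],
    [0,0,0.45],
    [0,0,0.45],
    [0,0,0.45]
  ]
}}

```text
time_s: 6.45
tcp_pos: [545.6, 125.1, 223.8]
tcp_rot: [0.664, 0.748, -0.0, -0.0]
wrist_force: [-0.1, -0.3, -0.2]
finger_gap: 22.7
```

```bash
python3 -c "
from h import *
plan([569,-85,215],-18.4,8)"
```

```text
t 6.45 tcp [545.6 125.1 223.8] jaw 6.75 tilt [-0.0007 -0.0002] F [-0.1 -0.3 -0.2] M [-0.04  0.    0.04] gap 22.7
rot/row [-0.001  0.     0.524]
[-0.88, -0.01, 0.04]
[-0.88, 0.04, 0.04]
[-0.88, 0.09, 0.04]
[-0.87, 0.14, 0.04]
[-0.86, 0.19, 0.04]
[-0.85, 0.23, 0.04]
[-0.84, 0.28, 0.04]
[-0.82, 0.32, 0.04]
```

{"op": "jog_arm", "data": {
  "claw": [0,0,0,0,0,0,0,0],
  "delta_pos": [
    [-0.88,-0.01,0.04],
    [-0.88,0.04,0.04],
    [-0.88,0.09,0.04],
    [-0.87,0.14,0.04],
    [-0.86,0.19,0.04],
    [-0.8,0.23,0.04],
    [-0.6,0.2,0.04],
    [-0.3,0.1,0.04]
  ],
  "rotation": [
    [0,0,0.52],
    [0,0,0.52],
    [0,0,0.52],
    [0,0,0.52],
    [0,0,0.52],
    [0,0,0.52],
    [0,0,0.52],
    [0,0,0.4]
  ]
}}

```text
time_s: 7.45
tcp_pos: [565.3, -74.5, 213.8]
tcp_rot: [0.816, 0.578, -0.0, 0.0]
wrist_force: [-0.1, -0.1, -1.6]
finger_gap: 22.4
```

```bash
python3 -c "
from h import *
plan([569.5,-90,215],-18.4,2)"
```

```text
t 7.45 tcp [565.3 -74.5 213.8] jaw -19.35 tilt [ 0.0003 -0.0008] F [-0.1 -0.1 -1.6] M [ 0.05  0.02 -0.02] gap 22.4
rot/row [ 0.003  0.003 -0.079]
[-0.22, 0.15, -0.02]
[-0.22, 0.15, -0.02]
```

{"op": "jog_arm", "data": {
  "claw": [0,0,0,0],
  "delta_pos": [
    [-0.2,0.12,0],
    [-0.13,0.1,0],
    [0,0,0],
    [0,0,0]
  ],
  "rotation": [
    [0,0,-0.08],
    [0,0,-0.06],
    [0,0,0],
    [0,0,0]
  ]
}}

```text
time_s: 7.95
tcp_pos: [568.7, -85.0, 213.5]
tcp_rot: [0.811, 0.585, 0.0, -0.0]
wrist_force: [0.4, 0.4, -1.5]
finger_gap: 22.5
```

```bash
python3 -c "
from h import *
plan([570.5,-91,215],-18.4,2)
for n in ('side','top','wrist'):
    im=r.read_camera(n);cv2.imwrite('pics/%s3.png'%n,im[:,:,::-1])
    if n=='side':
        cv2.imwrite('pics/s3c.png',cv2.resize(im[130:250,225:370,::-1],None,fx=5,fy=5,interpolation=cv2.INTER_CUBIC))
    if n=='top': cv2.imwrite('pics/t3c.png',cv2.resize(im[150:290,265:365,::-1],None,fx=4,fy=4,interpolation=cv2.INTER_CUBIC))
print(r.camera_model('wrist'),r.sense()['tcp_pos'])
"
```

```text
t 7.95 tcp [568.7 -85.  213.5] jaw -18.33 tilt [-0.0002  0.0004] F [ 0.4  0.4 -1.5] M [ 0.06 -0.06  0.01] gap 22.5
rot/row [-0.002 -0.001  0.006]
[-0.09, 0.06, -0.03]
[-0.09, 0.06, -0.03]
{'fx': 316.3461627854149, 'fy': 316.3461627854149, 'cx': 276.25330548345204, 'cy': 209.61085407686122, 'k1': -0.006893253520593091, 'rvec': array([-2.79874565,  0.45085553,  0.07102792]), 'tvec': array([-566.15771478,   59.17886258,  393.40746634])} [568.62446689 -85.16616892 213.51402209]
```

View pics/s3c.png

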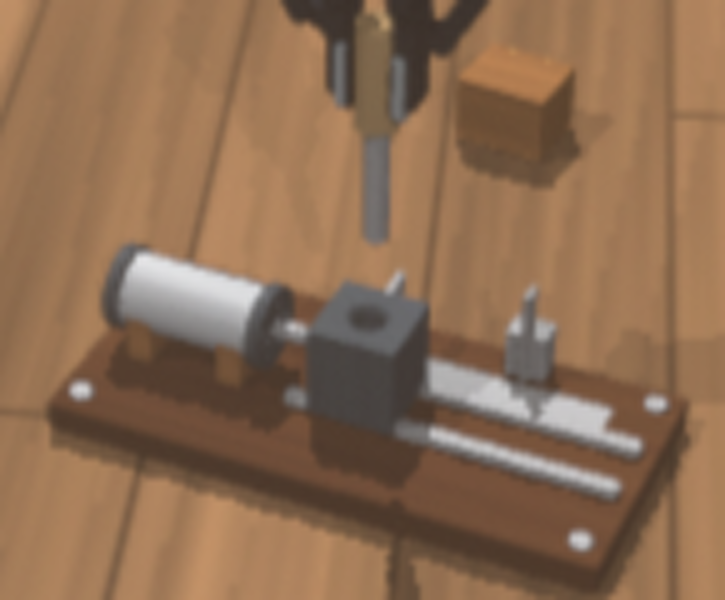

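View pics/wrist3.png

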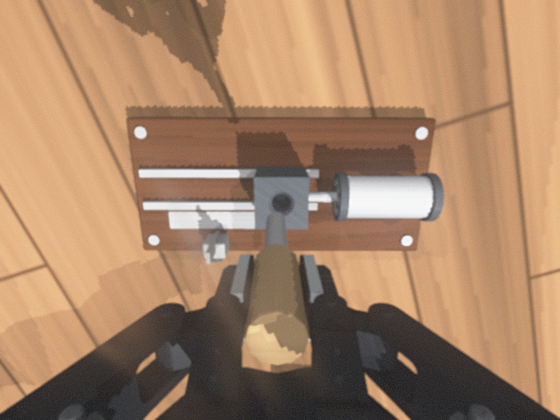

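View pics/t3c.png

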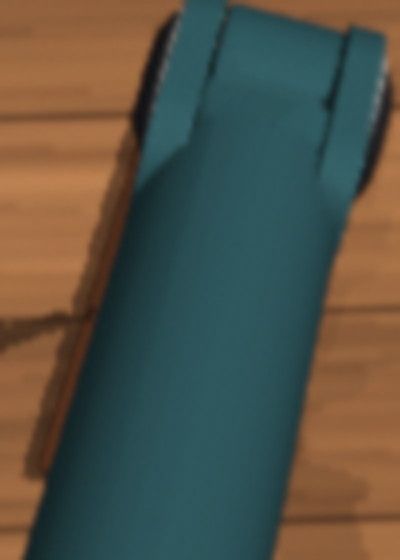

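```bash
python3 -c "
from h import *
im=cv2.imread('pics/wrist3.png')
cv2.imwrite('pics/w3a.png',cv2.resize(im[155:285,180:340],None,fx=5,fy=5,interpolation=cv2.INTER_CUBIC)[:600])
m=r.camera_model('wrist')
for X in ([568.6,-85.2,132],[568.6,-85.2,202],[570.5,-91,77]): print(proj('wrist',X,m), proj('side',X))
"
```

```text
[276.74826219 218.2044238 ] [299.517504   177.47089745]
[276.88700564 261.0383077 ] [299.96635278 154.70517249]
[280.61570696 203.48968247] [298.66851311 192.90743826]
```

View pics/w3a.png

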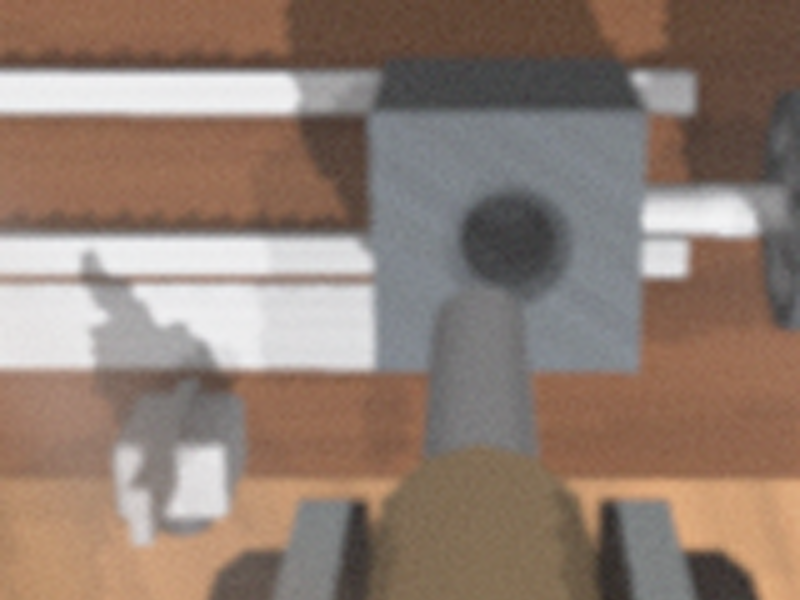

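```bash
python3 -c "
from h import *
np.set_printoptions(precision=1,suppress=True)
m=r.camera_model('wrist')
W=lambda u,v:crop((180,155),5,(u,v))
print('sock wrist',plane('wrist',W(513,242),77,m),'blocktop',plane('wrist',W(508,240),77,m))
for p in [(368,108),(648,108),(375,372),(640,372)]: print(plane('wrist',W(*p),77,m))
ax=np.array([.949,-.316,0]);ay=np.array([.316,.949,0]);o=np.array([570.5,-91,0])
im=cv2.imread('pics/w3a.png');sd=cv2.imread('pics/s3c.png')
for d in (35,45,55,65,75):
  for z,c in ((76,(0,0,255)),(40,(0,255,0))):
    X=o-d*ax-49*ay+[0,0,z]
    p=proj('wrist',X,m);q=proj('side',X)
    u=((p-[180,155]+.5)*5-.5);v=((q-[225,130]+.5)*5-.5)
    print(d,z,u,v)
    cv2.circle(im,tuple(int(a) for a in u),4,c,-1);cv2.circle(sd,tuple(int(a) for a in v),3,c,-1)
cv2.imwrite('pics/ov_w.png',im);cv2.imwrite('pics/ov_s.png',sd)
"
```

```text
sock wrist [572. -91.  77.] blocktop [571.3 -90.4  77. ]
[555.1 -59.   77. ]
[602.8 -74.8  77. ]
[ 539.3 -107.2   77. ]
[ 586.9 -123.    77. ]
35 76 [323.4 484.2] [465.8 284. ]
35 40 [339.5 412.4] [463.3 336.3]
45 76 [271.9 484.1] [483.1 288.6]
45 40 [293.2 412.3] [480.2 341. ]
55 76 [220.5 484. ] [500.4 293.3]
55 40 [246.9 412.2] [497.2 345.7]
65 76 [169.1 483.9] [517.8 297.9]
65 40 [200.7 412.1] [514.3 350.4]
75 76 [117.7 483.7] [535.3 302.6]
75 40 [154.4 412. ] [531.5 355.1]
```

View pics/ov_w.png

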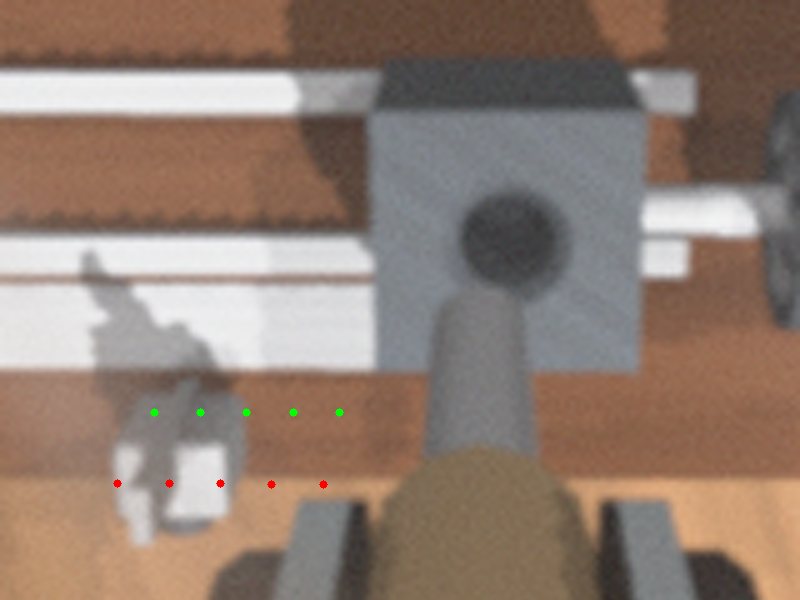

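View pics/ov_s.png

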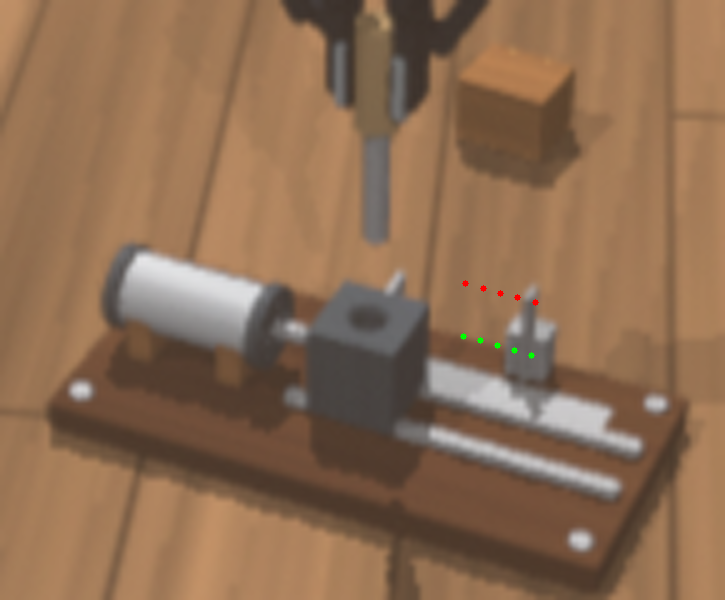

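```bash
python3 -c "
from h import *
plan([571,-90.9,167],-18.4,1)
"
```

```text
t 8.1 tcp [568.6 -85.2 213.5] jaw -18.34 tilt [-0.0002  0.0002] F [ 0.   1.3 -1.2] M [ 0.    0.   -0.02] gap 22.7
rot/row [-0.002 -0.001  0.01 ]
[-0.16, 0.14, 1.55]
```

{"op": "jog_arm", "data": {
  "claw": [0,0,0,0,0,0,0],
  "delta_pos": [
    [-0.15,0.1,0],
    [-0.03,0.03,0.3],
    [0,0,0.4],
    [0,0,0.4],
    [0,0,0.25],
    [0,0,0],
    [0,0,0]
  ],
  "rotation": [
    [0,0,0],
    [0,0,0],
    [0,0,0],
    [0,0,0],
    [0,0,0],
    [0,0,0],
    [0,0,0]
  ]
}}

```text
time_s: 8.98
tcp_pos: [570.1, -91.5, 169.0]
tcp_rot: [0.811, 0.586, -0.001, -0.001]
wrist_force: [-0.8, 0.3, -1.6]
finger_gap: 22.9
```

```bash
python3 -c "
from h import *
plan([571,-90.9,163],-18.4,1)
"
```

```text
t 8.975 tcp [570.1 -91.5 169. ] jaw -18.31 tilt [-0.0022  0.0002] F [-0.8  0.3 -1.6] M [ 0.   -0.02  0.02] gap 22.9
rot/row [-0.021  0.005  0.014]
[0.03, 0.02, 0.2]
```

{"op": "jog_arm", "data": {
  "claw": [0,0,0],
  "delta_pos": [
    [0.03,0.02,0.12],
    [0,0,0],
    [0,0,0]
  ],
  "rotation": [
    [-0.02,0,0],
    [0,0,0],
    [0,0,0]
  ]
}}

```text
time_s: 9.35
tcp_pos: [571.6, -90.8, 166.0]
tcp_rot: [0.811, 0.586, 0.001, 0.001]
wrist_force: [0.9, -0.4, -1.7]
finger_gap: 21.6
```

```bash
python3 -c "
from h import *
plan([571,-90.9,163],-18.4,1)
m=r.camera_model('wrist')
iw=r.read_camera('wrist')[:,:,::-1];s=r.read_camera('side')[:,:,::-1]
a=cv2.resize(iw[150:270,210:350],None,fx=4,fy=4,interpolation=cv2.INTER_CUBIC)
b=cv2.resize(s[150:220,270:330],None,fx=4,fy=4,interpolation=cv2.INTER_CUBIC)
o=np.zeros((480,800,3),np.uint8);o[:,:560]=a;o[:280,560:]=b;cv2.imwrite('pics/c4.png',o)
t=r.sense()['tcp_pos']
for n,c,f in (('wrist',(210,150),0),('side',(270,150),560)):
  p=proj(n,[t[0],t[1],t[2]-81.4],m if n=='wrist' else None);print((p-c+.5)*4-.5+[f,0], )
  p=proj(n,[571,-90.9,77],m if n=='wrist' else None);print((p-c+.5)*4-.5+[f,0])
"
```

```text
t 9.35 tcp [571.6 -90.8 166. ] jaw -18.3 tilt [ 0.0016 -0.0004] F [ 0.9 -0.4 -1.7] M [-0.04 -0.01  0.03] gap 21.6
rot/row [ 0.015 -0.001  0.016]
[-0.01, -0.02, 0.1]
[267.45315807 274.14246046]
[264.89280101 262.66224132]
[674.73227825 164.19049881]
[675.41155864 173.17232126]
```

View pics/c4.png

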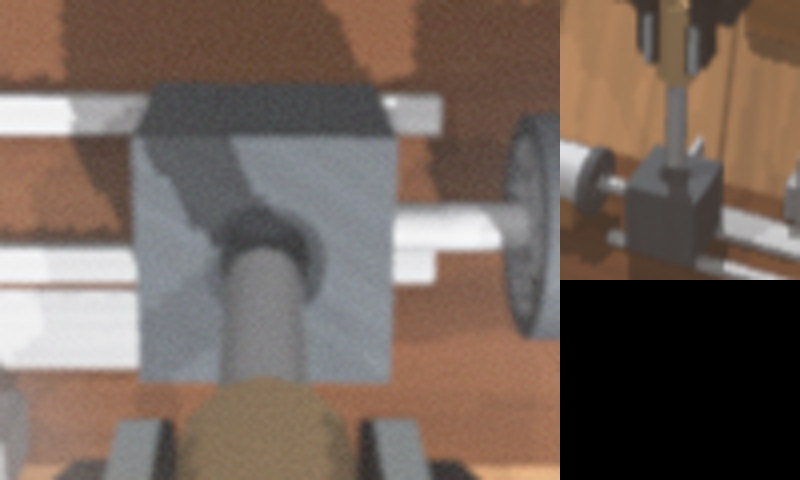

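The wrist crop shows the rod foot over the socket, about 1 mm short in +x. I'll shift by that and insert in small steps.

{"op": "jog_arm", "data": {
  "claw": [0,0,0,0,0],
  "delta_pos": [
    [0.0,0.02,0.15],
    [0,0.01,0.2],
    [0,0,0.2],
    [0,0,0.1],
    [0,0,0]
  ],
  "rotation": [
    [0.02,0,0],
    [0,0,0],
    [0,0,0],
    [0,0,0],
    [0,0,0]
  ]
}}

```text
time_s: 10.07
tcp_pos: [572.2, -91.0, 144.7]
tcp_rot: [0.811, 0.586, -0.001, -0.001]
wrist_force: [0.3, -0.1, -1.3]
finger_gap: 22.4
```

```bash
python3 -c "
from h import *
plan([571.5,-91,113.4],-18.4,1)
"
```

```text
t 10.075 tcp [572.2 -91.  144.7] jaw -18.3 tilt [-0.0015  0.0003] F [ 0.3 -0.1 -1.3] M [0.04 0.05 0.05] gap 22.4
rot/row [-0.015  0.002  0.017]
[-0.01, -0.02, 1.04]
```

{"op": "jog_arm", "data": {
  "claw": [0,0,0,0,0,0,0],
  "delta_pos": [
    [0,0,0.25],
    [0,0,0.25],
    [0,0,0.2],
    [0,0,0.1],
    [0,0,0.08],
    [0,0,0.05],
    [0,0,0]
  ],
  "rotation": [
    [0,0,0],
    [0,0,0],
    [0,0,0],
    [0,0,0],
    [0,0,0],
    [0,0,0],
    [0,0,0]
  ]
}}

```text
time_s: 10.95
tcp_pos: [572.3, -91.1, 114.9]
tcp_rot: [0.811, 0.586, -0.0, -0.0]
wrist_force: [-0.4, -0.8, -2.5]
finger_gap: 22.6
```

```bash
python3 -c "
from h import *
plan([571.5,-91,113.4],-18.4,1)
"
```

```text
t 10.95 tcp [572.3 -91.1 114.9] jaw -18.3 tilt [-0.0012  0.0003] F [-0.4 -0.8 -2.5] M [-0.04 -0.    0.02] gap 22.6
rot/row [-0.012  0.001  0.017]
[-0.01, -0.03, 0.05]
```

{"op": "jog_arm", "data": {
  "claw": [0,0,0],
  "delta_pos": [
    [0,0,0.05],
    [0,0,0.03],
    [0,0,0]
  ],
  "rotation": [
    [0,0,0],
    [0,0,0],
    [0,0,0]
  ]
}}

```text
time_s: 11.32
tcp_pos: [572.7, -91.1, 113.3]
tcp_rot: [0.811, 0.586, 0.0, -0.0]
wrist_force: [0.3, -0.3, -1.5]
finger_gap: 22.8
```

```bash
python3 -c "
from h import *
plan([571.5,-91,113.4],-18.4,1)
"
```

```text
t 11.325 tcp [572.7 -91.1 113.3] jaw -18.3 tilt [-0.0003  0.0006] F [ 0.3 -0.3 -1.5] M [-0.01  0.    0.02] gap 22.8
rot/row [-0.004 -0.004  0.017]
[-0.01, -0.04, -0.0]
```

{"op": "jog_arm", "data": {
  "claw": [0,0,0],
  "delta_pos": [
    [0,0,0.04],
    [0,0,0.04],
    [0,0,0]
  ],
  "rotation": [
    [0,0,0],
    [0,0,0],
    [0,0,0]
  ]
}}

```text
time_s: 11.7
tcp_pos: [573.1, -91.3, 113.4]
tcp_rot: [0.811, 0.586, 0.001, -0.001]
wrist_force: [0.1, 0.1, -0.4]
finger_gap: 22.7
```

```bash
python3 -c "
from h import *
plan([571.5,-91,113.4],-18.4,1)
"
```

```text
t 11.7 tcp [573.1 -91.3 113.4] jaw -18.31 tilt [0.0007 0.0019] F [ 0.1  0.1 -0.4] M [ 0.02 -0.02  0.01] gap 22.7
rot/row [ 0.001 -0.02   0.016]
[-0.01, -0.05, -0.0]
```

{"op": "jog_arm", "data": {
  "claw": [0,0],
  "delta_pos": [
    [0,-0.03,0.12],
    [0,0,0.12]
  ],
  "rotation": [
    [0,0,0],
    [0,0,0]
  ]
}}

```text
time_s: 11.95
tcp_pos: [574.4, -91.4, 112.8]
tcp_rot: [0.811, 0.586, 0.003, -0.001]
wrist_force: [-11.2, 3.0, 35.4]
finger_gap: 22.7
```

```bash
python3 -c "
from h import *
plan([571.5,-91,113.4],-18.4,1)
"
```

```text
t 11.95 tcp [574.4 -91.4 112.8] jaw -18.31 tilt [0.0045 0.0049] F [-11.2   3.   35.4] M [ 0.62  3.56 -0.01] gap 22.7
rot/row [ 0.026 -0.058  0.015]
[-0.02, -0.1, -0.02]
```

The rod is bottomed: 35 N when pressed, with TCP z at the predicted 113. I'll ease off and begin the pull along −tool y.

{"op": "jog_arm", "data": {
  "claw": [0,0,0,0,0,0],
  "delta_pos": [
    [-0.02,-0.1,-0.01],
    [0,-0.2,0],
    [0,-0.25,0],
    [0,-0.3,0],
    [0,-0.3,0],
    [0,-0.1,0]
  ],
  "rotation": [
    [0.03,-0.05,0],
    [0,0,0],
    [0,0,0],
    [0,0,0],
    [0,0,0],
    [0,0,0]
  ],
  "newtons": 90
}}

```text
time_s: 12.7
tcp_pos: [544.5, -81.9, 114.5]
tcp_rot: [0.811, 0.585, 0.006, 0.008]
wrist_force: [5.5, -3.0, -5.0]
finger_gap: 22.1
```

```bash
python3 -c "
from h import *
plan([502.7,-68.2,113.2],-18.4,1)
"
```

```text
t 12.7 tcp [544.5 -81.9 114.5] jaw -18.33 tilt [ 0.0188 -0.0053] F [ 5.5 -3.  -5. ] M [-0.49 -1.59  0.04] gap 22.1
rot/row [ 0.187 -0.009  0.012]
[-0.0, -1.47, 0.01]
```

{"op": "jog_arm", "data": {
  "claw": [0,0,0,0,0,0],
  "delta_pos": [
    [0,-0.25,0.04],
    [0,-0.3,0.04],
    [0,-0.3,0.03],
    [0,-0.2,0.03],
    [0,-0.1,0.03],
    [0,-0.05,0.02]
  ],
  "rotation": [
    [0.19,0,0.01],
    [0.1,0,0],
    [0.05,0,0],
    [0,0,0],
    [0,0,0],
    [0,0,0]
  ]
}}

```text
time_s: 13.45
tcp_pos: [526.3, -75.8, 114.2]
tcp_rot: [0.811, 0.585, 0.008, 0.01]
wrist_force: [7.1, -2.8, -2.4]
finger_gap: 22.3
```

```bash
cat > look.py <<'E'
from h import *
import sys
k=sys.argv[1]
plan([502.7,-68.2,113.2],-18.4,1)
iw=r.read_camera('wrist')[:,:,::-1];s=r.read_camera('side')[:,:,::-1]
cv2.imwrite(f'pics/w{k}.png',iw);cv2.imwrite(f'pics/s{k}.png',s)
a=cv2.resize(iw[150:290,190:340],None,fx=4,fy=4,interpolation=cv2.INTER_CUBIC)
cv2.imwrite(f'pics/wc{k}.png',a);b=cv2.resize(s[150:250,260:380],None,fx=6,fy=6,interpolation=cv2.INTER_CUBIC);cv2.imwrite(f'pics/sc{k}.png',b)
E
python3 look.py 5
```

```text
t 13.45 tcp [526.3 -75.8 114.2] jaw -18.46 tilt [ 0.0245 -0.006 ] F [ 7.1 -2.8 -2.4] M [-0.57 -1.8  -0.01] gap 22.3
rot/row [ 0.24  -0.019 -0.009]
[-0.01, -0.83, 0.01]
```

View pics/wc5.png

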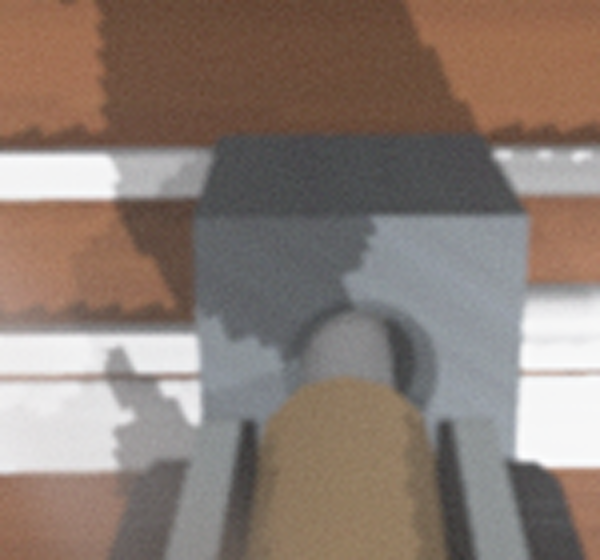

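View pics/sc5.png

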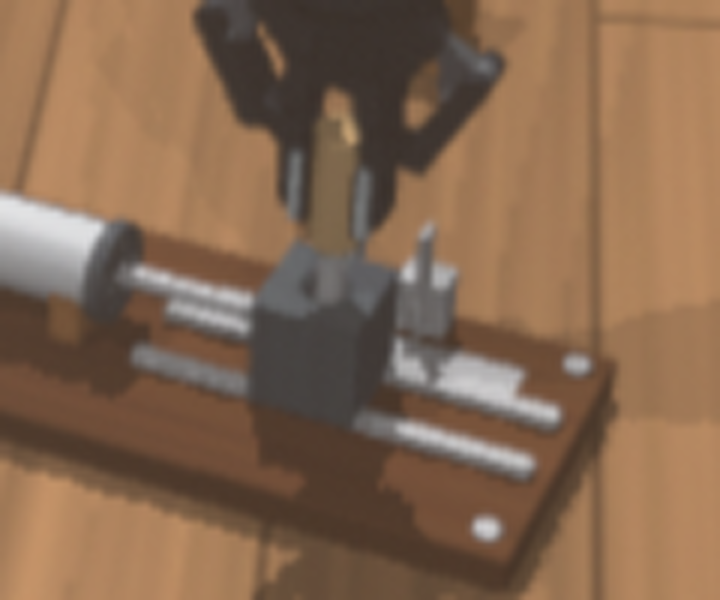

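```bash
python3 -c "
import cv2
im=cv2.imread('pics/wrist3.png')
a=cv2.resize(im[225:270,195:235],None,fx=13,fy=13,interpolation=cv2.INTER_CUBIC)
cv2.imwrite('pics/w3b.png',a)
im=cv2.imread('pics/side0.png')
cv2.imwrite('pics/s0b.png',cv2.resize(im[178:218,285:345],None,fx=13,fy=13,interpolation=cv2.INTER_CUBIC))
"
```

```text
(no output)
```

View pics/w3b.png

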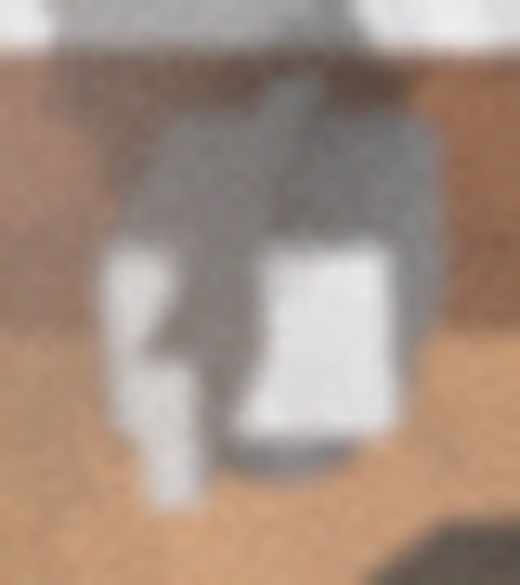

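View pics/s0b.png

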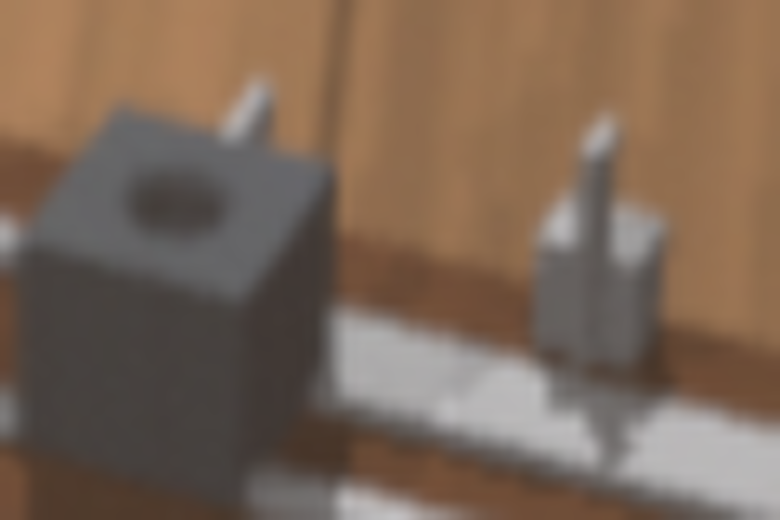

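```bash
python3 -c "
from h import *
np.set_printoptions(precision=1,suppress=True)
m={'fx':316.3461627854149,'fy':316.3461627854149,'cx':276.25330548345204,'cy':209.61085407686122,'k1':-0.006893253520593091,'rvec':[-2.79874565,0.45085553,0.07102792],'tvec':[-566.15771478,59.17886258,393.40746634]}
a=np.deg2rad(18.4);ax=np.array([np.cos(a),-np.sin(a)]);ay=np.array([np.sin(a),np.cos(a)])
for n,X in (('idx wrist',plane('wrist',(207.8,252.2),76,m)),('idx side',plane('side',(330.46,189.08),76)),('ptr side',plane('side',(304.7,184.1),76)),('sock wrist',plane('wrist',(282.3,203),77,m)),('sock top',np.array([570.3,-90.9,77]))):
  print(n,X, 'jig', ax@X[:2],ay@X[:2])
# current block from w5: front/top edges
mw=r.camera_model('wrist')
for p in [(194,215),(528,213),(202,415),(519,415)]:
  X=plane('wrist',crop((190,150),4,p),77,mw);print(X,ax@X[:2],ay@X[:2])
"
```

```text
idx wrist [ 487.8 -116.1   76. ] jig 499.5046588369802 43.8433926884339
idx side [ 487.2 -118.1   76. ] jig 499.57669436606517 41.72938779467108
ptr side [ 557.8 -133.1   76. ] jig 571.2572224163072 49.79478112973172
sock wrist [572.1 -91.   77. ] jig 571.6065724458704 94.20351819620119
sock top [570.3 -90.9  77. ] jig 569.836486899348 93.76181631244776
[513.4 -45.1  77. ] 501.3863814589969 119.29609807364636
[560.5 -60.8  77. ] 551.0214231229695 119.22273019641374
[503.2 -75.9  77. ] 501.4315713550319 86.78983921518223
[550.1 -92.2  77. ] 551.0387146650439 86.1801443317648
```

{"op": "jog_arm", "data": {
  "claw": [0,0,0,0,0,0],
  "delta_pos": [
    [0,-0.25,0.02],
    [0,-0.25,0.02],
    [0,-0.25,0.02],
    [0,-0.15,0.02],
    [0,-0.1,0.02],
    [0,-0.05,0.02]
  ],
  "rotation": [
    [0.24,0,0],
    [0.24,0,0],
    [0.24,0,0],
    [0.15,0,0],
    [0.1,0,0],
    [0.1,0,0]
  ]
}}

```text
time_s: 14.3
tcp_pos: [515.5, -72.1, 113.8]
tcp_rot: [0.812, 0.584, -0.011, -0.016]
wrist_force: [8.8, -2.0, -4.9]
finger_gap: 22.0
```

```bash
python3 look.py 6; sleep 0; python3 -c "
from h import *
m=r.sense();a=np.deg2rad(18.4);print(np.array([np.cos(a),-np.sin(a)])@m['tcp_pos'][:2],m['tcp_pos'])"
```

```text
t 14.3 tcp [515.5 -72.1 113.8] jaw -18.52 tilt [-0.0371  0.0137] F [ 8.8 -2.  -4.9] M [-0.86 -2.65  0.01] gap 22.0
rot/row [-0.377 -0.012 -0.02 ]
[-0.01, -0.45, 0.04]
512.2871335929059 [515.8568557  -72.2414299  113.83402834]
```

View pics/wc6.png

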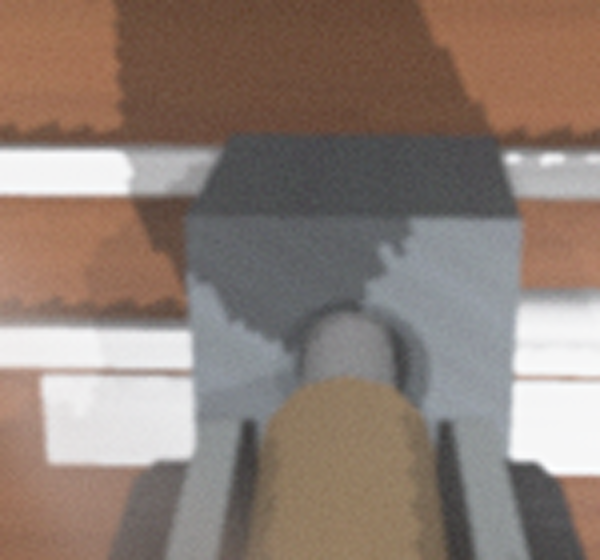

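View pics/sc6.png

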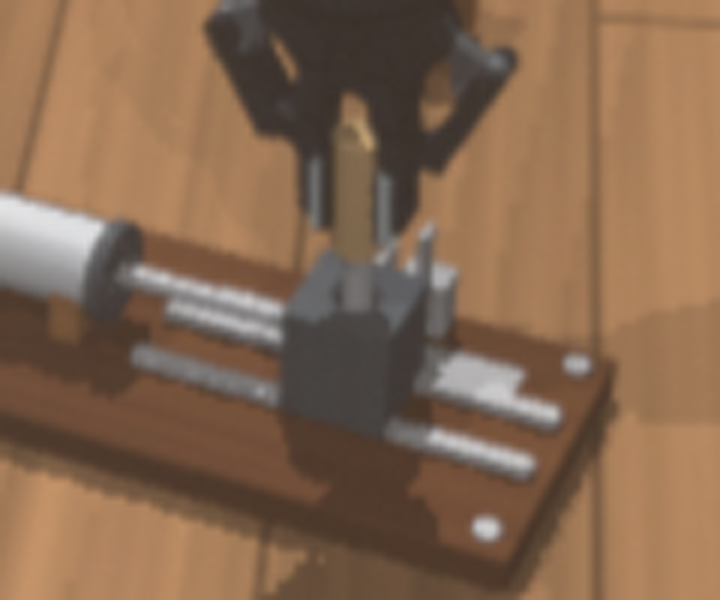

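```bash
cat > blk.py <<'E'
from h import *
import sys
a=np.deg2rad(18.4);ax=np.array([np.cos(a),-np.sin(a)])
m=r.camera_model('wrist');v=eval(sys.argv[1]);L=[ax@plane('wrist',crop((190,150),4,p),77,m)[:2] for p in v]
print(np.round(L,1),np.mean(L))
E
python3 blk.py "[(187,215),(522,215),(196,415),(512,415)]"
```

```text
[486.7 536.4 486.9 536.2] 511.5544449036714
```

{"op": "jog_arm", "data": {
  "claw": [0,0,0,0,0],
  "delta_pos": [
    [0,-0.15,0.02],
    [0,-0.15,0.02],
    [0,-0.15,0.02],
    [0,-0.1,0.02],
    [0,-0.08,0.02]
  ],
  "rotation": [
    [-0.15,0,0],
    [-0.1,0,0],
    [-0.05,0,0],
    [0,0,0],
    [0,0,0]
  ]
}}

```text
time_s: 15.02
tcp_pos: [513.7, -71.5, 114.3]
tcp_rot: [0.812, 0.583, 0.01, 0.013]
wrist_force: [8.1, -3.0, -3.8]
finger_gap: 22.4
```

```bash
python3 look.py 7
```

```text
t 15.025 tcp [513.7 -71.5 114.3] jaw -18.6 tilt [ 0.0322 -0.0099] F [ 8.1 -3.  -3.8] M [-0.73 -2.15  0.03] gap 22.4
rot/row [ 0.322 -0.008 -0.033]
[-0.01, -0.38, 0.02]
```

View pics/wc7.png

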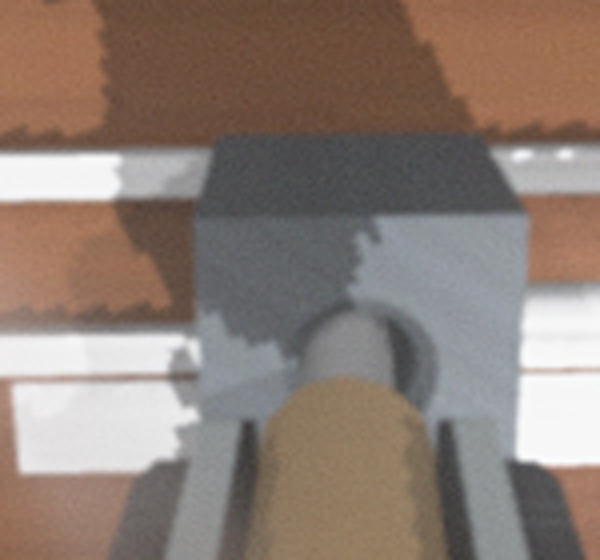

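View pics/sc7.png

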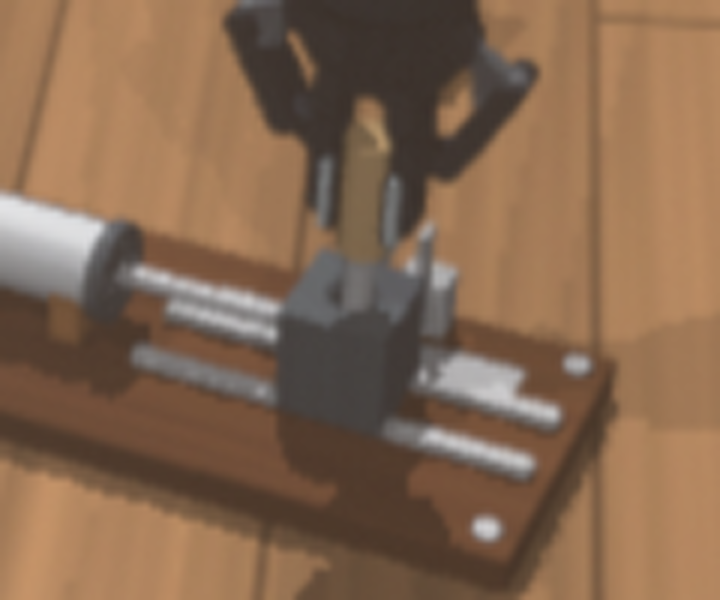

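{"op": "jog_arm", "data": {
  "claw": [0,0,0,0,0,0],
  "delta_pos": [
    [0,-0.22,0.03],
    [0,-0.22,0.03],
    [0,-0.22,0.03],
    [0,-0.2,0.03],
    [0,-0.11,0.02],
    [0,-0.11,0.02]
  ],
  "rotation": [
    [0.15,0,0],
    [0.15,0,0],
    [0.15,0,0],
    [0.15,0,0],
    [0.07,0,0],
    [0.07,0,0]
  ]
}}

```text
time_s: 15.88
tcp_pos: [504.8, -68.6, 114.2]
tcp_rot: [0.813, 0.583, 0.003, 0.003]
wrist_force: [7.9, -2.7, -5.4]
finger_gap: 22.0
```

```bash
python3 look.py 8;python3 -c "
from h import *
plan([502.7,-68.2,113.2],-18.4,1)
a=np.deg2rad(18.4);print(np.array([np.cos(a),-np.sin(a)])@r.sense()['tcp_pos'][:2])"
```

```text
t 15.875 tcp [504.8 -68.6 114.2] jaw -18.7 tilt [ 0.0091 -0.0019] F [ 7.9 -2.7 -5.4] M [-0.84 -2.56  0.03] gap 22.0
rot/row [ 0.089 -0.011 -0.05 ]
[-0.01, -0.07, 0.03]
t 15.975 tcp [504.9 -68.6 114.2] jaw -18.7 tilt [ 0.0092 -0.0019] F [ 9.6 -3.  -6.1] M [-0.84 -2.65  0.01] gap 22.4
rot/row [ 0.089 -0.011 -0.05 ]
[-0.01, -0.07, 0.03]
500.70255335426543
```

View pics/wc8.png

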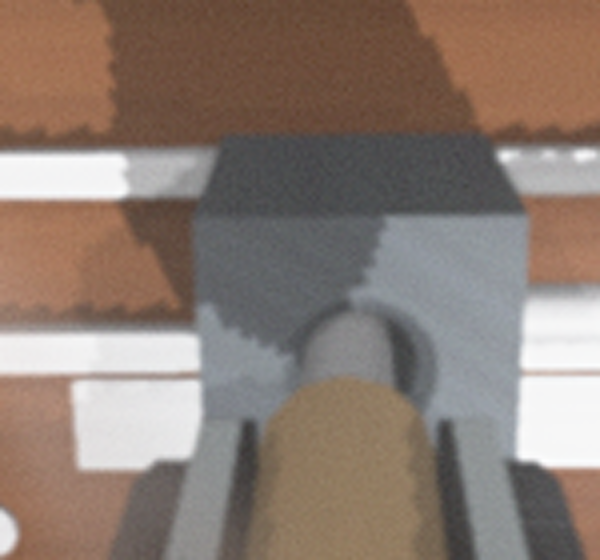

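View pics/sc8.png

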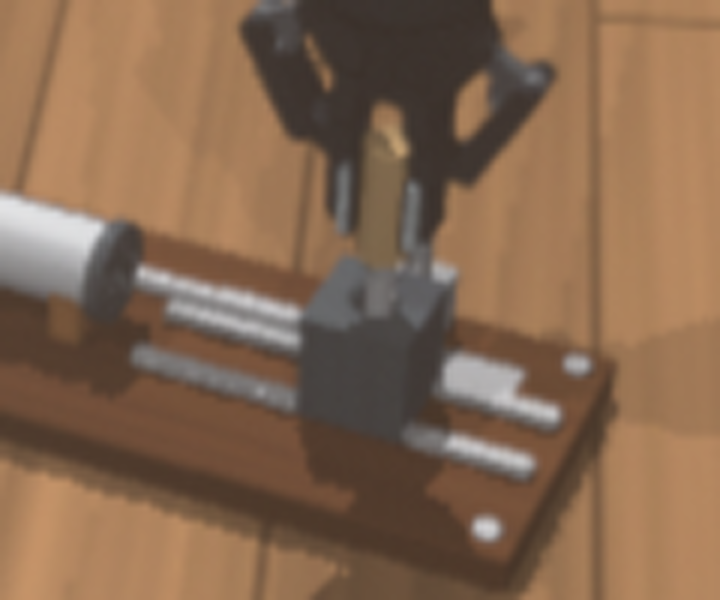

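```bash
python3 blk.py "[(194,215),(528,213),(202,415),(518,415)]"
python3 -c "
import cv2
im=cv2.imread('pics/s8.png')
cv2.imwrite('pics/s8b.png',cv2.resize(im[180:215,310:350],None,fx=14,fy=14,interpolation=cv2.INTER_CUBIC))"
```

```text
[478.2 527.8 478.1 527.5] 502.8966267304638
```

View pics/s8b.png

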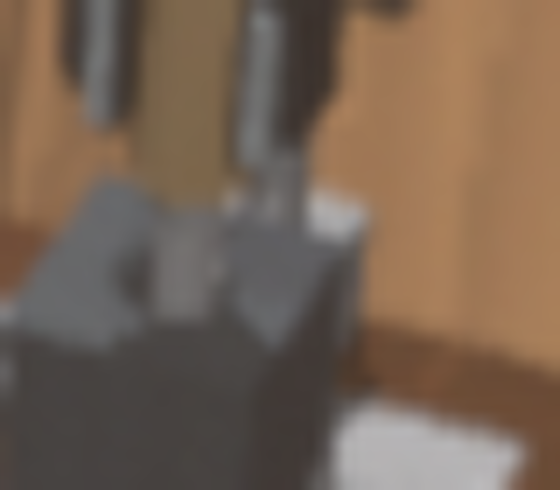

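{"op": "jog_arm", "data": {
  "claw": [0,0,0,0],
  "delta_pos": [
    [0,-0.16,0.06],
    [0,-0.16,0.06],
    [0,-0.12,0.06],
    [0,-0.12,0.06]
  ],
  "rotation": [
    [0.12,0,-0.03],
    [0.12,0,-0.02],
    [0.08,0,0],
    [0.08,0,0]
  ]
}}

```text
time_s: 16.48
tcp_pos: [507.7, -69.5, 114.0]
tcp_rot: [0.811, 0.584, 0.005, 0.004]
wrist_force: [10.0, -3.7, 2.5]
finger_gap: 22.0
```

```bash
python3 look.py 9;python3 -c "
from h import *
plan([502.7,-68.2,113.2],-18.4,1)
a=np.deg2rad(18.4);print(np.array([np.cos(a),-np.sin(a)])@r.sense()['tcp_pos'][:2])
im=cv2.imread('pics/s9.png')
cv2.imwrite('pics/s9b.png',cv2.resize(im[180:215,310:350],None,fx=14,fy=14,interpolation=cv2.INTER_CUBIC))"
```

```text
t 16.475 tcp [507.7 -69.5 114. ] jaw -18.48 tilt [ 0.0118 -0.0003] F [10.  -3.7  2.5] M [-0.87 -2.36 -0.02] gap 22.0
rot/row [ 0.107 -0.032 -0.013]
[-0.01, -0.17, 0.02]
t 16.575 tcp [507.8 -69.5 114. ] jaw -18.49 tilt [ 0.0121 -0.0004] F [ 9.4 -3.8  2.6] M [-1.03 -2.47  0.05] gap 22.1
rot/row [ 0.11  -0.033 -0.014]
[-0.01, -0.18, 0.02]
503.7912797765206
```

View pics/wc9.png

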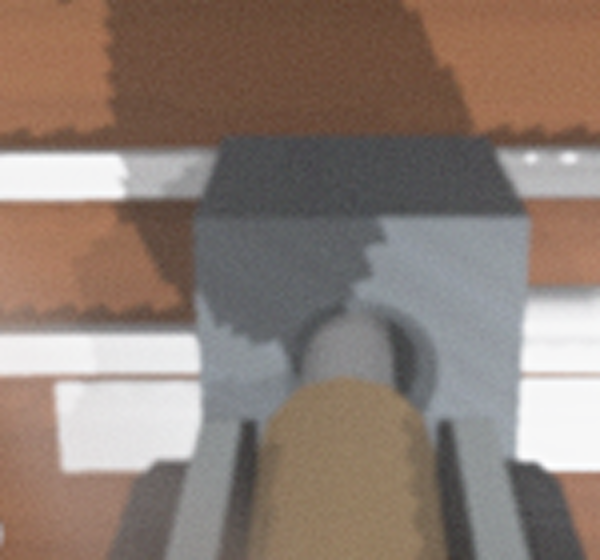

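View pics/s9b.png

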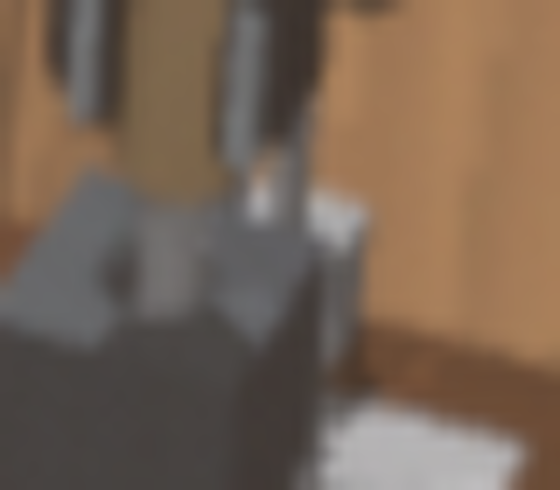

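{"op": "jog_arm", "data": {
  "claw": [0,0],
  "delta_pos": [
    [0,-0.27,0.08],
    [0,-0.27,0.08]
  ],
  "rotation": [
    [0.16,-0.02,0],
    [0.16,-0.02,0]
  ]
}}

```text
time_s: 16.82
tcp_pos: [503.7, -68.0, 113.6]
tcp_rot: [0.812, 0.584, 0.002, 0.001]
wrist_force: [10.2, -4.3, 4.3]
finger_gap: 22.2
```

```bash
cat > st.py <<'E'
from h import *
plan([502.7,-68.2,113.2],-18.4,1)
r.read_camera('side')
plan([502.7,-68.2,113.2],-18.4,1)
a=np.deg2rad(18.4);print(np.array([np.cos(a),-np.sin(a)])@r.sense()['tcp_pos'][:2])
E
python3 st.py
```

```text
t 16.825 tcp [503.7 -68.  113.6] jaw -18.56 tilt [ 0.0042 -0.0002] F [10.2 -4.3  4.3] M [-1.18 -2.79 -0.02] gap 22.2
rot/row [ 0.039 -0.011 -0.026]
[-0.02, -0.03, 0.01]
t 16.875 tcp [503.5 -67.9 113.6] jaw -18.55 tilt [ 0.0039 -0.0001] F [ 9.4 -3.2  4.8] M [-1.04 -2.65  0.04] gap 22.2
rot/row [ 0.036 -0.011 -0.025]
[-0.02, -0.02, 0.01]
499.17138793591636
```

{"op": "jog_arm", "data": {
  "claw": [0],
  "delta_pos": [
    [0,-0.25,0.1]
  ],
  "rotation": [
    [0.15,0,-0.02]
  ]
}}

```text
time_s: 17.0
tcp_pos: [502.4, -67.4, 113.2]
tcp_rot: [0.811, 0.585, 0.001, 0.0]
wrist_force: [9.3, -3.5, 9.9]
finger_gap: 22.2
```

```bash
python3 st.py; python3 look.py 10; python3 st.py;python3 -c "
import cv2
im=cv2.imread('pics/s10.png')
cv2.imwrite('pics/s10b.png',cv2.resize(im[180:215,310:350],None,fx=14,fy=14,interpolation=cv2.INTER_CUBIC))"
```

```text
t 17.0 tcp [502.4 -67.4 113.2] jaw -18.46 tilt [0.0027 0.0014] F [ 9.3 -3.5  9.9] M [-1.27 -2.78 -0.01] gap 22.2
rot/row [ 0.02  -0.021 -0.01 ]
[-0.02, 0.02, -0.0]
t 17.05 tcp [502.4 -67.4 113.2] jaw -18.46 tilt [0.0026 0.0016] F [ 9.9 -3.8  6.2] M [-1.16 -2.7   0.  ] gap 22.3
rot/row [ 0.019 -0.022 -0.01 ]
[-0.02, 0.02, 0.0]
497.9769613317272
t 17.05 tcp [502.4 -67.4 113.2] jaw -18.46 tilt [0.0026 0.0016] F [ 9.9 -3.8  6.2] M [-1.16 -2.7   0.  ] gap 22.3
rot/row [ 0.019 -0.022 -0.01 ]
[-0.02, 0.02, 0.0]
t 17.15 tcp [502.4 -67.4 113.2] jaw -18.47 tilt [0.0026 0.0016] F [10.2 -3.7  6.3] M [-1.21 -2.74  0.03] gap 22.3
rot/row [ 0.019 -0.022 -0.011]
[-0.02, 0.02, 0.0]
t 17.2 tcp [502.4 -67.4 113.2] jaw -18.47 tilt [0.0025 0.0015] F [ 9.6 -3.6  5.8] M [-1.15 -2.72 -0.  ] gap 22.0
rot/row [ 0.018 -0.022 -0.011]
[-0.02, 0.02, 0.0]
497.97068989728393
```

View pics/wc10.png

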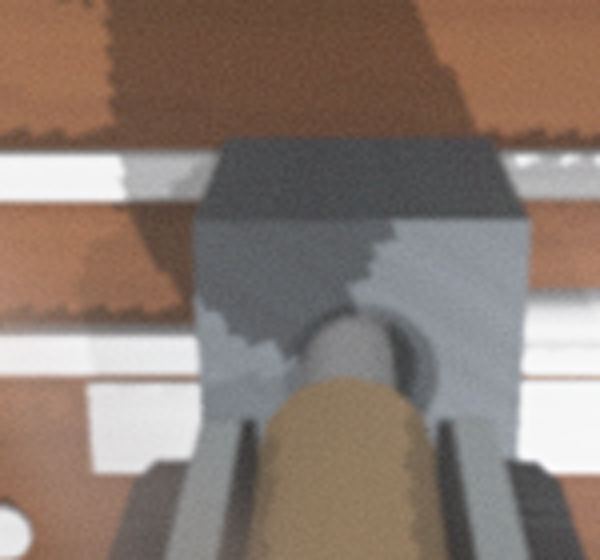

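View pics/s10b.png

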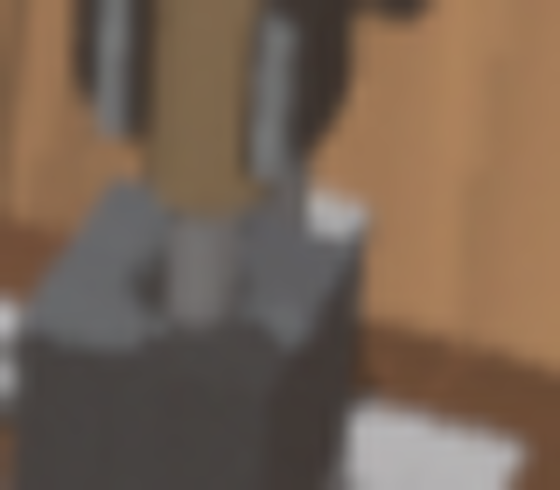

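```bash
python3 blk.py "[(194,218),(529,217),(202,415),(519,415)]"
python3 - <<'E'
from h import *
# side-camera check: block top corners/edge, predicted for centre c (jig along), z=77
a=np.deg2rad(18.4);ax=np.array([np.cos(a),-np.sin(a)]);ay=np.array([np.sin(a),np.cos(a)])
im=cv2.resize(cv2.imread('pics/s10.png')[165:250,290:370],None,fx=7,fy=7,interpolation=cv2.INTER_CUBIC)
im0=cv2.resize(cv2.imread('pics/side0.png')[165:250,265:345],None,fx=7,fy=7,interpolation=cv2.INTER_CUBIC)
cv2.imwrite('pics/cmp.png',np.hstack([im0,im])[:, :])
print(im.shape)
for c,o in ((570.7,(265,165)),(500,(290,165))):
  for sx,sy,z in ((-25,25,77),(25,25,77),(-25,25,30),(25,25,30),(-25,-25,77)):
    P=ax*(c+sx)+ay*(94+sy);print(c,sx,sy,z,((proj('side',[P[0],P[1],z])-o+.5)*7-.5).round(1))
E
```

```text
[475.2 524.7 475.2 524.5] 499.8923121697779
(595, 560, 3)
570.7 -25 25 77 [271.6 252.7]
570.7 25 25 77 [149.7 218.4]
570.7 -25 25 30 [269. 349.]
570.7 25 25 30 [149.8 314.3]
570.7 -25 -25 77 [322.9 178.5]
500 -25 25 77 [274.4 302.8]
500 25 25 77 [148.  267.2]
500 -25 25 30 [267.8 399.7]
500 25 25 30 [144.2 363.7]
500 -25 -25 77 [322.  225.9]
```

View pics/cmp.png

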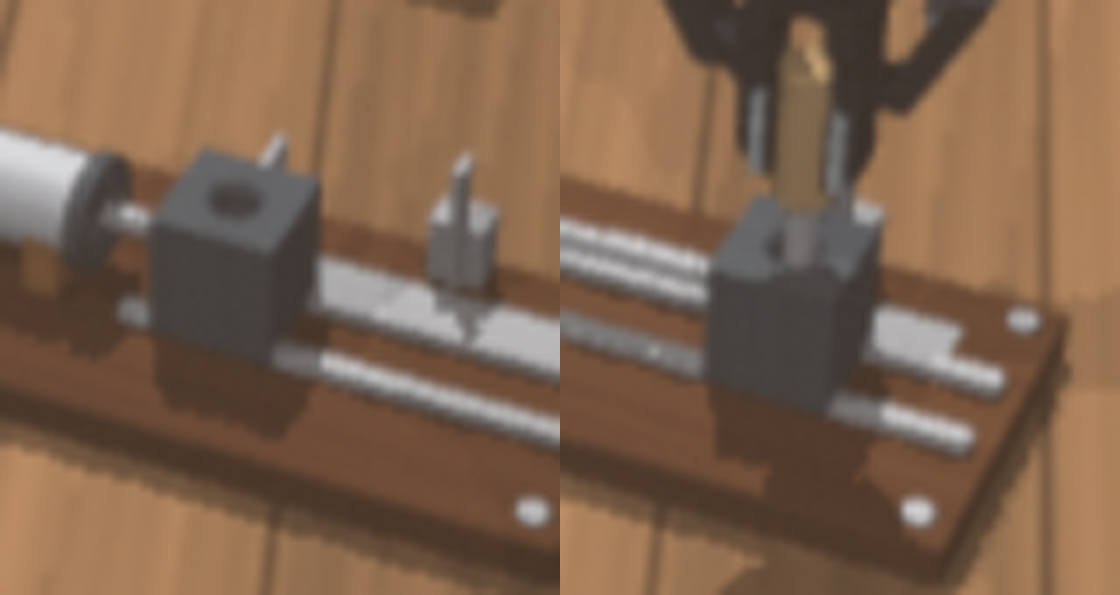

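```bash
python3 - <<'E'
from h import *
for f,o,v0,v1,cc in (('side0',(265,165),242,300,[(120,180)]),('s10',(290,165),295,350,[(115,180)])):
    im=cv2.imread(f'pics/{f}.png')
    for a,b in cc:
        for v in range(v0,v1,7):
            row=cv2.GaussianBlur(im,(3,3),0)[int(o[1]+v/7)].astype(int)
            x0=int(o[0]+a/7);x1=int(o[0]+b/7);print(f,v,x0,row[x0:x1+1].sum(1).tolist())
E
python3 -c "
import cv2,numpy as np
a=cv2.imread('pics/side0.png')[190:222,280:318];b=cv2.imread('pics/s10.png')[196:230,304:342]
cv2.imwrite('pics/cmp2.png',np.hstack([cv2.resize(x[:32],None,fx=10,fy=10,interpolation=cv2.INTER_CUBIC) for x in (a,b)]))"
```

```text
side0 242 282 [222, 232, 236, 232, 218, 204, 201, 201, 202]
side0 249 282 [224, 227, 224, 220, 210, 202, 199, 200, 200]
side0 256 282 [230, 231, 227, 221, 210, 202, 198, 200, 200]
side0 263 282 [224, 228, 226, 221, 211, 202, 198, 199, 200]
side0 270 282 [203, 209, 213, 214, 209, 199, 198, 198, 200]
side0 277 282 [182, 186, 195, 207, 207, 199, 198, 198, 199]
side0 284 282 [174, 178, 191, 207, 208, 201, 198, 198, 200]
side0 291 282 [186, 199, 209, 217, 212, 201, 197, 197, 200]
side0 298 282 [224, 253, 261, 252, 225, 203, 198, 197, 200]
s10 295 306 [377, 400, 415, 419, 370, 279, 218, 203, 202, 203]
s10 302 306 [279, 293, 307, 319, 299, 248, 212, 203, 203, 203]
s10 309 306 [241, 240, 240, 246, 241, 220, 204, 201, 203, 203]
s10 316 306 [250, 241, 231, 226, 221, 211, 202, 201, 203, 203]
s10 323 306 [262, 256, 246, 239, 226, 211, 201, 201, 203, 203]
s10 330 306 [271, 266, 258, 249, 232, 212, 202, 201, 203, 203]
s10 337 306 [295, 284, 271, 258, 235, 211, 202, 201, 203, 203]
s10 344 306 [332, 319, 306, 283, 247, 216, 202, 201, 202, 203]
```

View pics/cmp2.png

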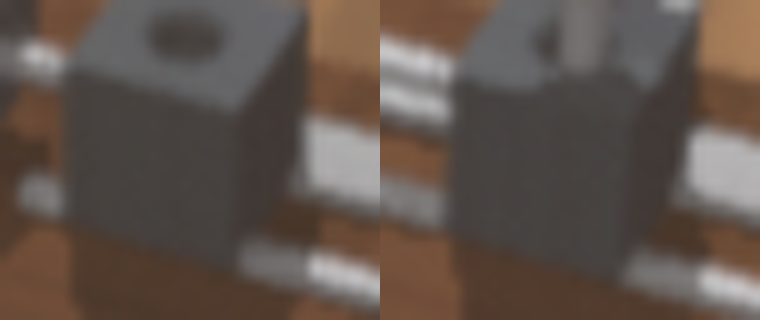

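All cues agree. The carriage is at 499.9–500.0 along the track, and the blade is at 499.5–499.6. One more nudge of about 0.5 mm.

{"op": "jog_arm", "data": {
  "claw": [0],
  "delta_pos": [
    [0,-0.23,0.09]
  ],
  "rotation": [
    [0.14,0,0]
  ]
}}

```text
time_s: 17.32
tcp_pos: [502.1, -67.3, 113.2]
tcp_rot: [0.812, 0.584, 0.002, -0.0]
wrist_force: [9.5, -4.8, 6.9]
finger_gap: 22.0
```

```bash
python3 st.py; python3 look.py 11; python3 st.py
```

```text
t 17.325 tcp [502.1 -67.3 113.2] jaw -18.5 tilt [0.0028 0.0026] F [ 9.5 -4.8  6.9] M [-1.32 -2.85  0.06] gap 22.0
rot/row [ 0.018 -0.032 -0.017]
[-0.02, 0.03, 0.0]
t 17.375 tcp [502.  -67.3 113.2] jaw -18.51 tilt [0.0028 0.0027] F [10.7 -4.5  5.9] M [-1.23 -2.75  0.01] gap 22.0
rot/row [ 0.017 -0.033 -0.018]
[-0.02, 0.03, 0.0]
497.63434192526177
t 17.375 tcp [502.  -67.3 113.2] jaw -18.51 tilt [0.0028 0.0027] F [10.7 -4.5  5.9] M [-1.23 -2.75  0.01] gap 22.0
rot/row [ 0.017 -0.033 -0.018]
[-0.02, 0.03, 0.0]
t 17.475 tcp [502.  -67.3 113.2] jaw -18.51 tilt [0.0027 0.0027] F [10.2 -4.2  6.3] M [-1.29 -2.79 -0.  ] gap 22.0
rot/row [ 0.017 -0.032 -0.018]
[-0.02, 0.03, 0.0]
t 17.525 tcp [502.1 -67.3 113.2] jaw -18.51 tilt [0.0027 0.0027] F [10.  -4.4  6.4] M [-1.29 -2.8   0.09] gap 22.4
rot/row [ 0.017 -0.032 -0.018]
[-0.02, 0.03, 0.0]
497.6434773362284
```

View pics/wc11.png

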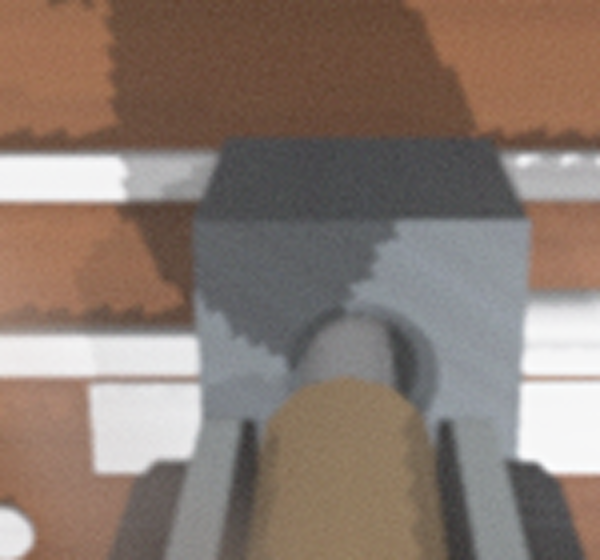

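View pics/sc11.png

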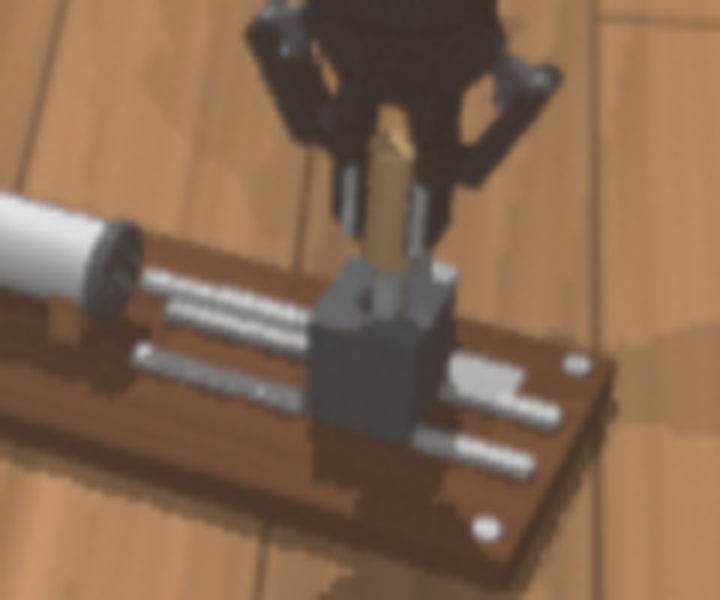

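```bash
python3 blk.py "[(194,218),(529,217),(202,415),(519,415)]"; python3 - <<'E'
from h import *
t=r.sense()['tcp_pos'];d=np.array([-.316,-.949])*0
for z in (102,110,162): print(z,((proj('side',[t[0],t[1],z])-[260,150]+.5)*6).round(1))
E
```

```text
[474.8 524.4 474.9 524.2] 499.5569255583704
102 [389.6 258.3]
110 [390.5 243.5]
162 [396.5 144.5]
```

```bash
python3 -c "
from h import *
r.finish_job()
print(r.sense()['tcp_pos'])"
```

```text
the job is handed in; nothing more can be done
the job is handed in; nothing more can be done
```

I took the pale-handled rod from the stand, seated it in the carriage socket and pulled the carriage to the index mark. I handed the job in at about 17.5 s, still gripping the rod and holding the carriage there.

- **At the mark:** the last wrist-camera check put the carriage centre at 499.6 mm along the track and the index blade at 499.5 mm. The side camera agreed to about 0.5 mm just before the final nudge. The gripper hid most of the pointer tip at the end, so this comes from the carriage block's edges, not from seeing pointer and blade side by side. One side-camera reading put the pointer about 0.6 mm nearer the tube than the socket centre, so I trust it to about 1 mm.
- **Rod fully down:** the tool height was 113.2 mm (113.4 mm expected when seated) with about 6 N of downward push. The handle's lower rim was where it should be in the side picture.
- **Holding still:** the pose stayed put over the last 0.2 s, against about 11 N along the track (spring pull plus any friction). I overshot backwards twice while pulling, because each move restarts from the measured pose and the arm sags under load; I corrected both.
- **Force:** the highest wrist reading I saw was about 37 N, when I pressed the rod down to check it was seated.
- **Bystanders:** nothing was meant to touch the awl, tin, block or blue rods, and the side picture after lifting the rod showed the awl, tin and blue rods undisturbed. I did not check them again at the end.

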